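Lay the standing bearing pillar down in its cradle

TASK

The tall flat bearing pillar stands on its foot at the stop end of the marking-out cradle. Without gripping or lifting it, tip it over with the fingers so that its head goes down toward the open end of the cradle, steadying it with a finger on the way down so that it lands gently and does not just topple. Then push gently on its head end until its foot is against the end stop and leave it lying there, without disturbing the loose things beside the cradle.

Things in the scene. Friction and masses are not known exactly. Their poses are not given: they have to be found in the camera images.
- pillar: Bearing pillar: a bar of bare aluminium on end, 130 mm tall (own z), 56 mm wide (own y), 24 mm thick (own x), about 0.4 kg, with a 26 mm bore 33 mm below the head and two 9 mm bolt holes near the foot. Origin: centre of the foot face. It starts upright on the channel floor, broad faces square to the channel, a few mm clear of the end stop. Beyond about 10 degrees of lean it falls by itself.
- pillar_head (a point): Centre of the pillar's head face, the end that is up at the start, 130 mm from the foot.
- cradle: Dark steel block bolted to the bench, 141 mm long (own x -81 to +60 mm), 88 mm wide (own y), with a flat-floored channel along own x, floor 40 mm above the bench. Side rails 12 mm thick leave the channel 64 mm wide and rise 14 mm above its floor. Foot lugs, up to 14 mm high, stick out 24 mm each side. Origin: mid channel width, on the bench top; own z up, own -x toward the open end.
- stop_face (a point): Middle of the inner face of the cradle's end stop, at own x = +45 mm of the cradle and 12 mm above the channel floor (the height of the lying pillar's axis). The stop is 15 mm thick and rises 26 mm above the floor.
- short_bushing: Bystander: short thick turned bushing, 47 mm in diameter, 50 mm high, standing loose on the bench beside the cradle. Origin: centre of its underside.
- fluid_bottle: Bystander: small white bottle with a screw cap, 51 mm in diameter, 73 mm high, standing loose beside the cradle. Origin: centre of its underside.
- bearing: Bystander: ball bearing 42 mm in diameter, 15 mm high, lying flat and loose beside the cradle. Origin: centre of its underside.
- open_end (a point): Middle of the channel floor's edge at the open end, own x = -81 mm of the cradle, 40 mm above the bench; it points roughly to the robot's left. The lying pillar sticks out beyond it: 25 to 40 mm when laid down where it stood, 4 mm when against the stop.
Mind the look-alikes: they are no part of the job. Of the things that look like the pillar, the middle-sized one is meant.

How it is judged (in metres and radians):
At the end, for the whole second after the job is handed in: The pillar lies level (within about 0.1 rad) and still in the cradle's channel, head toward the open end, its foot face no more than 5 mm from the end stop, and its foot centre within 10 mm of the middle of the stop (angle between pillar's own z axis and vertical between 1.47 and 1.67 rad and x of pillar in the frame of cradle above 0.04 m and x of pillar_head in the frame of cradle below -0.075 m and z of each of pillar, pillar_head in the frame of cradle below 0.058 m and distance between pillar and stop_face below 0.01 m and linear speed of pillar below 0.02 m/s and angular speed of pillar below 0.2 rad/s); the robot touches nothing.
It fails at once if the pillar toppled or dropped instead of being lowered (turned faster than 6 rad/s; a free topple reaches about 13) (angular speed of pillar above 6 rad/s).
It fails at once if the pillar was lifted or carried (its foot centre more than 24 mm above the channel floor; it rises 12 mm in a plain tip), or left the channel (z of pillar in the frame of cradle above 0.064 m or z of pillar in the frame of cradle below 0.03 m or x of pillar in the frame of cradle below -0.03 m).
It fails at once if the pillar was gripped (more than 12 N from the fingers before it lies down) (angle between pillar's own z axis and vertical below 1.4 rad and contact force between the fingers and pillar above 12 N).
It fails at once if the pillar was pressed with more than 25 N (contact force between the fingers and pillar above 25 N).
It fails at once if a bystander was moved by more than 15 mm (distance of any of short_bushing, fluid_bottle, bearing from where it was at the start of the episode above 0.015 m).
It also fails if it takes over 58 s, if anything falls off the work surface, if the arm or the gripper's body presses on something with over 40 N, if the wrist force passes 120 N, or if a joint passes its speed limit or range.

ROBOT

A 6-joint arm with a two-finger parallel gripper is mounted at the origin on a cart in front of the work surface, level with it; the furniture and walls round the work are solid. World frame = base frame: x ahead of the robot, y to its left, z up, the work surface at z = 0. Lengths are in mm, angles in rad, forces in N, time in s.
With the tool pointing down it reaches from about 375 to 750 mm from the base axis. Payload 9 kg.
Tool frame: the origin (TCP) lies at the very end of the fingers, on their centre line; the grasp point (between the pads) lies behind it (arm.pinch_z is the z of the grasp point in the tool frame, in mm); z points along the fingers, x is the direction in which the jaws open and shut, and the axes are right-handed (so a half turn about z gives the same grasp; the last joint's range is limited). The gripper opens to 85 mm and grips with 20 to 120 N. Pads are 22 mm wide; open, the fingers measure 114 mm over their backs; the gripper's body (76 mm by 85 mm) begins 54 mm behind the grasp point. The pads swing forward as they close: fully open they stand 13 mm farther back than shut.
Start: joints at [1.084, 0.104, 0.097, 1.564, 0, 1.353], TCP at [159.348, 578.485, 231.331] pointing down, gripper open.
Joint ranges: [-2.99, 2.99], [-0.84, 1.86], [-1.1, 1.16], [-1.84, 2.11], [-1.51, 1.56], [-3.14, 3.14]. Speed limits (rad/s): [2.22, 2.22, 2.57, 3.14, 3.14, 3.14].

INTERFACE

Orientations are given as a rotation vector (axis times angle).
In Python, from cell import arm gives the robot as it stands.
- The arm moves only by the tool drive_tool, never from a script. Its argument "rows" is a list of rows, each a list of 3 entries, a list of its own where there are three numbers: the opening, from 0 (shut) to 1 (fully open), then the shift along the tool's x, y, z in cm, then the turn, a rotation vector about the tool's x, y, z in rad. A call has exactly 5 rows; each row shifts and turns the commanded pose from where the row before left it, along the tool's axes as they then stand; what a row does not reach is not made up. A row lasts 1/12 s, in which the tool goes at most 41.7 mm and 7.16 degrees, less where a joint would pass 70% of its speed; a pose out of reach is approached as far as the arm can. A call is refused whole if a number of a shift passes 4.17 or a number of a turn 0.125, either way. A call with a gripper value outside its range is refused whole. The fingers move at their own pace and stop on an object; "force" is the grip in N (left out, the last holds). Time passes only in rows, so rows that do not move let the fingers close, or fill a call up. It gives the time, the measured TCP pose, the force and the opening at its end, in the units of the state.
- arm.get_obs(): the state, without advancing time (a new reading comes with each control period).
- arm.get_image(name): name is "side" or "top" or "wrist"; returns a dict with "image" (384x512x3 uint8, red, green, blue), "fov_y" (degrees; the focal length in pixels is half the picture's height over the tangent of half this angle, whatever the lens; pixels are square), "cx", "cy" (the principal point, pixels), "k1" (the pictures are not rectified: a ray, as slopes to the right and down, at radius r is drawn at 1 + k1 r^2 times it, then the intrinsics apply), "R" (3x3) and "t" (3): a world point X has camera coordinates R X + t; the wrist camera has in their place "tool_from_camera" (4x4, takes a point from camera to tool coordinates, whose origin is the TCP and whose axes are the tool frame's). Camera axes: x right, y down, z forward; pixel columns grow to the right and rows downward; lengths in mm; the calibration is good to about 2 mm. A picture is of the moment at which its call begins: read the wrist's pose just before it. There is no depth.
- arm.close_job(): hands the job in, once; it reports no verdict.
The state is a dict: "time_s": time; "joint_pos": joint angles; "qd": joint speeds; "joint_efforts": joint torques, N m; "tool_pos": TCP position; "tcp_rot": TCP orientation; "wrist_force": force on the tool from outside, world axes, zero at the start; "ft_torque": the same for the moment, N m; "finger_gap": finger opening in mm.
Only numpy, scipy, OpenCV 4.12 (cv2) and the standard library are available. Lean on these libraries where they do the work, as an engineer would, in place of code of your own. Each camera call takes 0.05 s, during which the arm holds its last target.

## Working session

There is one attempt and no reset: what is moved stays moved. The work goes in short steps, Python scripts to look and compute and a tool call to move; the robot and the scene stay as the last step left them, time stands still between calls to the robot, and variables do not carry over. Pictures are saved under pics/ and viewed, and the job is handed in when it is done.

Besides the shell and the picture viewer there is one more tool, called after "Request:" by a JSON object that holds its "method" and its "body", one argument or row to a line. drive_tool: Moves the arm, as the interface text tells. Its arguments: {"type":"object","properties":{"rows":{"type":"array"},"force":{"type":"number"}},"required":["rows"]}

```bash
ls; mkdir -p pics; python3 - <<'E'
from cell import arm
import cv2
print(arm.get_obs(), arm.pinch_z)
for n in ["side","top","wrist"]:
    d=arm.get_image(n); cv2.imwrite(f"pics/{n}0.png",d["image"][:,:,::-1])
    print(n,{k:v for k,v in d.items() if k!="image"})
E
```

```text
pics
{'time_s': 0.0, 'joint_pos': array([1.08431585e+00, 1.04728370e-01, 9.64414468e-02, 1.56388581e+00,
       3.31419056e-07, 1.35312213e+00]), 'qd': array([-0.00047529,  0.00150331,  0.00120374, -0.00015859,  0.00087664,
        0.00030652]), 'joint_efforts': array([ 1.62258399e-03, -5.56929696e+01,  5.03651619e+01,  1.66026154e-02,
       -3.21925463e-04,  1.03550713e-05]), 'tool_pos': array([159.16179708, 578.15267498, 230.48998788]), 'tcp_rot': array([ 2.49861801e+00,  1.90338634e+00, -1.96208435e-03]), 'wrist_force': array([-0.18667545, -0.50833363,  0.42222681]), 'ft_torque': array([-0.01488985,  0.01562826,  0.02305012]), 'finger_gap': 85.518638302013} -18.700000000000003
side {'fov_y': 43.05360838751206, 'cx': 251.71953517214783, 'cy': 194.34616150278907, 'k1': -0.18153447339545148, 'R': array([[ 0.69381731,  0.72001896,  0.01379294],
       [ 0.59419169, -0.56153759, -0.57585742],
       [-0.40688301,  0.40773549, -0.81743378]]), 't': array([-569.6962639 , -172.16255602, 1087.47625496])}
top {'fov_y': 55.874674061796135, 'cx': 260.3947988891413, 'cy': 190.54038994691882, 'k1': 0.01394612751367912, 'R': array([[ 0.0158117 , -0.99983607, -0.00882223],
       [-0.99594322, -0.0149672 , -0.08873037],
       [ 0.08858378,  0.01018942, -0.99601661]]), 't': array([198.55000601, 613.46273235, 918.32204135])}
wrist {'fov_y': 58.413541367886964, 'cx': 255.2481331377666, 'cy': 188.7977512120169, 'k1': -0.05689528114003466, 'tool_from_camera': array([[ 9.99999964e-01,  1.98098688e-04, -1.82142772e-04,
         4.17277382e-01],
       [-1.29937111e-04,  9.48148686e-01,  3.17827079e-01,
        -8.20483288e+01],
       [ 2.35659557e-04, -3.17827044e-01,  9.48148677e-01,
        -1.42641837e+02],
       [ 0.00000000e+00,  0.00000000e+00,  0.00000000e+00,
         1.00000000e+00]])}
```

View pics/side0.png

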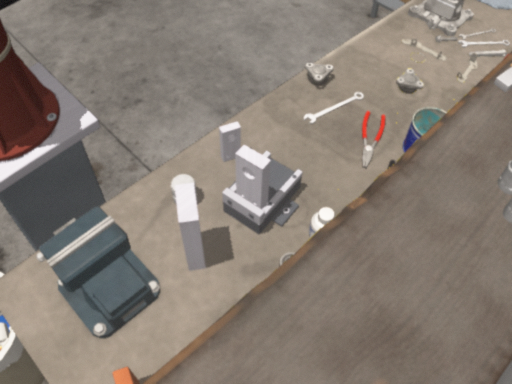

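View pics/top0.png

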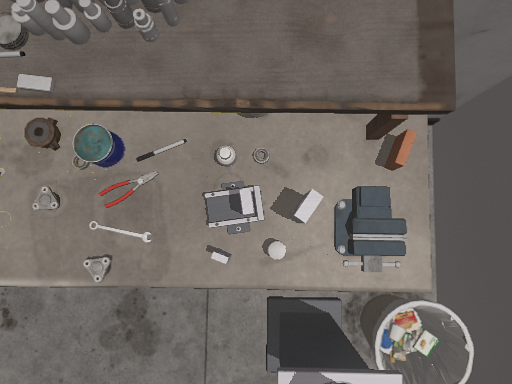

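View pics/wrist0.png

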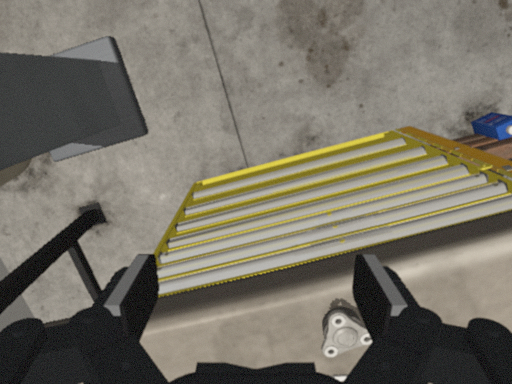

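```bash
cat > h.py <<'E'
import numpy as np, cv2
from scipy.spatial.transform import Rotation as Rot
def K(d):
    f=192/np.tan(np.radians(d["fov_y"])/2); return f
def proj(d,X):
    X=np.atleast_2d(X); c=X@d["R"].T+d["t"]; s=c[:,:2]/c[:,2:]; r2=(s**2).sum(1,keepdims=True)
    return s*(1+d["k1"]*r2)*K(d)+[d["cx"],d["cy"]]
def ray(d,uv):
    q=(np.array(uv,float)-[d["cx"],d["cy"]])/K(d); s=q.copy()
    for _ in range(20): s=q/(1+d["k1"]*(s@s))
    v=np.array([s[0],s[1],1]); R=d["R"]; return -R.T@d["t"], R.T@v
def atz(d,uv,z):
    o,v=ray(d,uv); return o+v*(z-o[2])/v[2]
def wristcam(d,obs):
    T=d["tool_from_camera"]; Rt=Rot.from_rotvec(obs["tcp_rot"]).as_matrix()
    R=(Rt@T[:3,:3]).T; c=Rt@T[:3,3]+obs["tool_pos"]
    d=dict(d); d["R"]=R; d["t"]=-R@c; return d
E
python3 - <<'E'
from h import *
t=cv2.imread("pics/top0.png"); s=cv2.imread("pics/side0.png")
cv2.imwrite("pics/topc.png",cv2.resize(t[140:280,190:340],None,fx=5,fy=5,interpolation=cv2.INTER_CUBIC)[:600])
cv2.imwrite("pics/topc.png",cv2.resize(t[140:270,180:340],None,fx=4.6,fy=4.6,interpolation=cv2.INTER_CUBIC))
cv2.imwrite("pics/sidec.png",cv2.resize(s[110:270,160:350],None,fx=3.7,fy=3.7,interpolation=cv2.INTER_CUBIC))
E
```

```text
(no output)
```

View pics/topc.png

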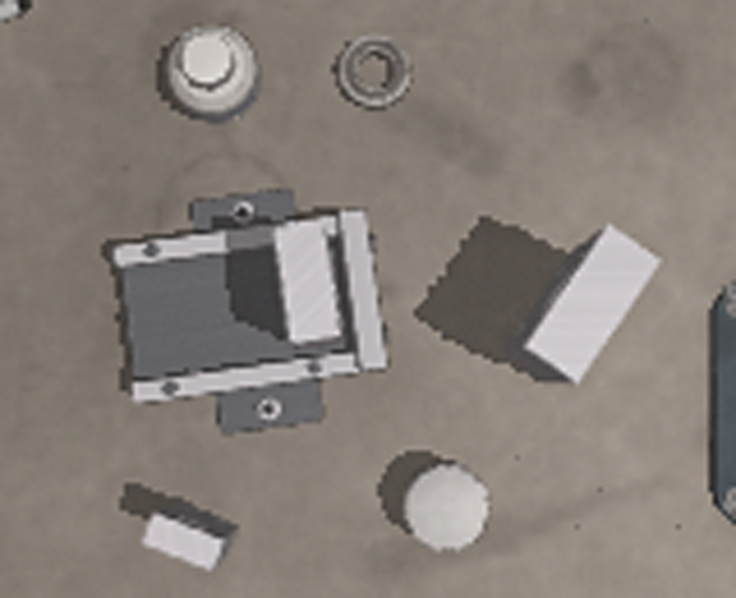

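View pics/sidec.png

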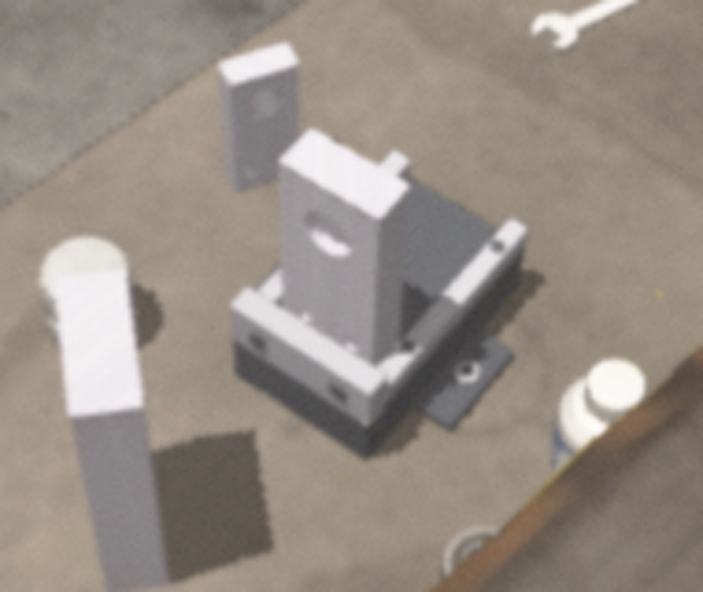

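```bash
cat > meas.py <<'E'
from h import *
import pickle
from cell import arm
E
python3 - <<'E'
from h import *
from cell import arm
from scipy.optimize import least_squares
d=arm.get_image("top"); sd=arm.get_image("side")
pickle=__import__("pickle"); pickle.dump((d,sd),open("cams.pkl","wb"))
tp=lambda c:(np.array(c)+.5)/4.6-.5+[180,140]
sp=lambda c:(np.array(c)+.5)/3.7-.5+[160,110]
# cradle own pts (x,y,z): crop top px. own -x = image left (+y world); own y = ?
# own x -> world -y; z up => own y -> world +x (image up)
C=[((45,44,66),(340,211)),((60,44,66),(367,209)),((60,-44,66),(386,367)),((45,-44,66),(359,370)),
   ((-81,44,54),(115,246)),((-81,-44,54),(134,402)),((-81,32,54),(118,266)),((-81,-32,54),(132,382))]
S=[((60,44,66),(388,383)),((60,44,66),(372,398)),((60,-44,66),(233,300))]
P=[((-12,28),(274,226)),((12,28),(324,221)),((12,-28),(340,339)),((-12,-28),(292,345))]
Sp=[((12,-28),(280,160)),((12,28),(384,218)),((-12,28),(410,185)),((-12,-28),(310,129))]
def tf(p,X):
    c,s=np.cos(p[2]),np.sin(p[2]); X=np.array(X,float)
    return np.c_[p[0]+c*X[:,0]-s*X[:,1],p[1]+s*X[:,0]+c*X[:,1],X[:,2]]
def fit(pts,cam,m):
    X=[a for a,_ in pts]; U=np.array([m(b) for _,b in pts])
    f=lambda p:(proj(cam,tf(p,X))-U).ravel()
    r=least_squares(f,[500,0,-1.5]); print(r.x,np.abs(r.fun).max()); return r.x
fit(C,d,tp)
P3=[((a[0],a[1],170),b) for a,b in P]; p=fit(P3,d,tp)
fit([((a[0],a[1],170),b) for a,b in Sp],sd,sp)
for n,c,z in [("bush",(448,507),50),("bottle",(208,61),73),("bottlebody",(213,73),50),("bearing",(374,71),15),("tall",(592,304),200),("small",(182,543),80)]:
    print(n,atz(d,tp(c),z))
for n,c,z in [("bush",(85,270),50),("bottle",(615,386),73),("tallhead",(100,340),0),("small",(260,63),80),("stopcorner",(375,392),66)]:
    print(n,atz(sd,sp(c),z))
E
```

```text
[568.96654421 263.27756518  -1.41940556] 0.5357743865770317
[573.89611211 237.05669755  -1.41448093] 0.6017345746668923
[573.04846688 238.80214192  -1.37761422] 0.5823711957466458
bush [459.3457659  163.63915018  50.        ]
bottle [700.08421663 298.4644158   73.        ]
bottlebody [697.76199107 298.06100204  50.        ]
bearing [706.78637169 208.24172879  15.        ]
tall [564.22195322 103.83857481 200.        ]
small [440.43061492 305.069625    80.        ]
bush [457.21362718 165.94934105  50.        ]
bottle [700.96036146 297.98137706  73.        ]
tallhead [466.79787992 161.95257288   0.        ]
small [433.12564848 311.53600459  80.        ]
stopcorner [620.60922661 214.9120082   66.        ]
```

```bash
python3 - <<'E'
from cell import arm
print([a for a in dir(arm) if a[0]!='_'])
E
```

```text
['PlanningError', 'close_job', 'get_image', 'get_obs', 'pinch_z']
```

Request:
{"method": "drive_tool", "body": {
  "rows": [
    [0.6, [-2.2, 3.3, -0.8], [0, 0, 0]],
    [0.6, [-2.2, 3.3, -0.8], [0, 0, 0]],
    [0.6, [-2.2, 3.3, -0.8], [0, 0, 0]],
    [0.6, [-2.2, 3.3, -0.8], [0, 0, 0]],
    [0.6, [-2.2, 3.3, -0.8], [0, 0, 0]]
  ],
  "force": 20
}}

```text
time_s: 0.67
tool_pos: [289.8, 427.1, 271.6]
tcp_rot: [2.498, 1.905, 0.0]
wrist_force: [1.0, -0.0, 0.2]
finger_gap: 51.5
```

```bash
cat > plan.py <<'E'
from h import *
from cell import arm
import json
CR=np.array([569.,263.3]); YAW=-1.419
ex=np.array([np.cos(YAW),np.sin(YAW),0]); ey=np.array([-np.sin(YAW),np.cos(YAW),0]); ez=np.array([0,0,1.])
O=np.array([CR[0],CR[1],0]); B=np.c_[ex,ey,ez]
def own2w(p): return O+B@np.array(p,float)
def w2own(p): return B.T@(np.array(p)-O)
def log():
    o=arm.get_obs(); 
    open("log.jsonl","a").write(json.dumps([o["joint_pos"].tolist(),o["tool_pos"].tolist(),o["tcp_rot"].tolist()])+"\n")
    return o
def pose(psi,th,extra=0):
    """tool orientation, world, for bar lean th, tilt psi"""
    z=np.array([0,np.cos(psi),-np.sin(psi)]); x=np.array([1.,0,0]); y=np.cross(z,x)
    R0=np.c_[x,y,z]; return B@Rot.from_rotvec([0,-th,0]).as_matrix()@R0
def rows(target_p,target_R,n,o=None,bias=True):
    o=o or arm.get_obs(); R=Rot.from_rotvec(o["tcp_rot"]).as_matrix(); p=o["tool_pos"]
    rv=Rot.from_matrix(R.T@target_R).as_rotvec(); 
    print("total rotvec",rv.round(3),"dist",np.linalg.norm(target_p-p).round(1))
    out=[]
    for i in range(n):
        st=rv/n; d=R.T@((target_p-p)/(n-i)); out.append([(d/10).round(2).tolist(),st.round(4).tolist()])
        p=p+R@(d.round(1)); R=R@Rot.from_rotvec(st.round(4)).as_matrix()
    for r in out: print(r)
def st():
    o=log(); R=Rot.from_rotvec(o["tcp_rot"]).as_matrix()
    print("t",round(o["time_s"],2),"own pos",w2own(o["tool_pos"]).round(1),"q",o["joint_pos"].round(3),"F",o["wrist_force"].round(1),"gap",round(o["finger_gap"],1))
    print("own axes x,y,z:",(B.T@R).T.round(3).tolist()); return o
E
python3 - <<'E'
from plan import *
o=st()
print(Rot.from_rotvec(o["tcp_rot"]).as_matrix().round(3).tolist())
for psi in (.5,.7,1.57):
  R=pose(psi,0); rows(own2w([26,-150,280]),R,15,o)
E
```

```text
t 0.67 own pos [-204.2 -251.2  271.6] q [ 0.721 -0.138 -0.069  1.64  -0.     0.989] F [ 1.  -0.   0.2] gap 51.5
own axes x,y,z: [[-0.913, 0.408, 0.0], [0.408, 0.913, 0.0], [-0.0, 0.0, -1.0]]
[[0.265, 0.964, 0.0], [0.964, -0.265, 0.0], [0.0, 0.0, -1.0]]
total rotvec [0.3   1.41  2.378] dist 251.6
[[-1.13, 1.24, -0.06], [0.02, 0.094, 0.1585]]
[[-0.9, 1.4, -0.18], [0.02, 0.094, 0.1585]]
[[-0.65, 1.52, -0.28], [0.02, 0.094, 0.1585]]
[[-0.37, 1.59, -0.36], [0.02, 0.094, 0.1585]]
[[-0.08, 1.62, -0.41], [0.02, 0.094, 0.1585]]
[[0.21, 1.61, -0.44], [0.02, 0.094, 0.1585]]
[[0.51, 1.54, -0.44], [0.02, 0.094, 0.1585]]
[[0.78, 1.43, -0.41], [0.02, 0.094, 0.1585]]
[[1.03, 1.28, -0.35], [0.02, 0.094, 0.1585]]
[[1.25, 1.09, -0.26], [0.02, 0.094, 0.1585]]
[[1.42, 0.87, -0.16], [0.02, 0.094, 0.1585]]
[[1.55, 0.63, -0.03], [0.02, 0.094, 0.1585]]
[[1.63, 0.38, 0.11], [0.02, 0.094, 0.1585]]
[[1.65, 0.12, 0.26], [0.02, 0.094, 0.1585]]
[[1.63, -0.13, 0.41], [0.02, 0.094, 0.1585]]
total rotvec [0.247 1.16  2.494] dist 251.6
[[-1.13, 1.24, -0.06], [0.0165, 0.0773, 0.1662]]
[[-0.9, 1.41, -0.16], [0.0165, 0.0
[... 673 characters left out ...]
722e+00] dist 251.6
[[-1.13, 1.24, -0.06], [0.0, 0.0001, 0.1814]]
[[-0.88, 1.42, -0.06], [0.0, 0.0001, 0.1814]]
[[-0.61, 1.56, -0.06], [0.0, 0.0001, 0.1814]]
[[-0.32, 1.65, -0.05], [0.0, 0.0001, 0.1814]]
[[-0.02, 1.68, -0.06], [0.0, 0.0001, 0.1814]]
[[0.28, 1.65, -0.05], [0.0, 0.0001, 0.1814]]
[[0.58, 1.57, -0.06], [0.0, 0.0001, 0.1814]]
[[0.85, 1.44, -0.05], [0.0, 0.0001, 0.1814]]
[[1.1, 1.27, -0.06], [0.0, 0.0001, 0.1814]]
[[1.31, 1.05, -0.05], [0.0, 0.0001, 0.1814]]
[[1.48, 0.79, -0.06], [0.0, 0.0001, 0.1814]]
[[1.59, 0.52, -0.05], [0.0, 0.0001, 0.1814]]
[[1.66, 0.22, -0.06], [0.0, 0.0001, 0.1814]]
[[1.67, -0.09, -0.05], [0.0, 0.0001, 0.1814]]
[[1.64, -0.39, -0.05], [0.0, 0.0001, 0.1814]]
```

```bash
cat > ik.py <<'E'
from plan import *
C0=np.c_[[0,1,0],[0,0,1],[1,0,0]].astype(float)
Ry=lambda a:Rot.from_euler('y',a).as_matrix(); Rz=lambda a:Rot.from_euler('z',a).as_matrix()
def wr(R,q1):
    # R = Rz(q1) Ry(P) Rz(q5) C0 Rz(q6) ; both branches
    M=Rz(q1).T@R; z=M[:,2]  # z = Ry(P)Rz(q5) ex = (cosP c5, s5, -sinP c5)
    q5=np.arcsin(z[1]); P=np.arctan2(-z[2],z[0])
    N=(Ry(P)@Rz(q5)@C0).T@M; q6=np.arctan2(N[1,0],N[0,0]); return P,q5,q6
E
python3 - <<'E'
from ik import *
o=arm.get_obs(); q=o["joint_pos"]; print(q, wr(Rot.from_rotvec(o["tcp_rot"]).as_matrix(),q[0]))
for psi in (.35,.5,.7):
  for th in (0,.4,.8,1.2,1.57):
    print(psi,th,[np.round(wr(pose(psi,th),q1),2).tolist() for q1 in (0,.2,.4,.6,.8)])
E
```

```text
[ 7.20812585e-01 -1.38327699e-01 -6.91177749e-02  1.63977788e+00
 -1.72060962e-05  9.88946390e-01] (np.float64(1.5705679584383798), np.float64(-1.720609621117263e-05), np.float64(0.9889463895888737))
0.35 0 [[0.35, 0.14, 3.09], [0.35, -0.05, -3.13], [0.36, -0.23, -3.05], [0.38, -0.42, -2.98], [0.43, -0.6, -2.89]]
0.35 0.4 [[0.32, 0.01, 2.72], [0.33, -0.18, 2.78], [0.35, -0.37, 2.85], [0.38, -0.56, 2.93], [0.44, -0.74, 3.03]]
0.35 0.8 [[0.24, -0.1, 2.34], [0.25, -0.3, 2.39], [0.27, -0.49, 2.44], [0.31, -0.68, 2.51], [0.38, -0.87, 2.61]]
0.35 1.2 [[0.13, -0.17, 1.94], [0.13, -0.37, 1.97], [0.15, -0.57, 2.0], [0.17, -0.77, 2.04], [0.22, -0.96, 2.1]]
0.35 1.57 [[0.0, -0.2, 1.57], [0.0, -0.4, 1.57], [0.0, -0.6, 1.57], [0.0, -0.8, 1.57], [0.0, -1.0, 1.57]]
0.5 0 [[0.5, 0.13, 3.07], [0.5, -0.04, -3.12], [0.51, -0.22, -3.02], [0.54, -0.39, -2.92], [0.6, -0.56, -2.79]]
0.5 0.4 [[0.46, -0.05, 2.72], [0.47, -0.23, 2.81], [0.5, -0.41, 2.91], [0.56, -0.58, 3.02], [0.65, -0.75, -3.12]]
0.5 0.8 [[0.35, -0.21, 2.35], [0.37, -0.4, 2.43], [0.41, -0.58, 2.51], [0.48, -0.76, 2.62], [0.6, -0.93, 2.78]]
0.5 1.2 [[0.18, -0.31, 1.96], [0.2, -0.51, 2.0], [0.23, -0.71, 2.05], [0.28, -0.9, 2.12], [0.38, -1.09, 2.24]]
0.5 1.57 [[0.0, -0.35, 1.57], [0.0, -0.55, 1.57], [0.0, -0.75, 1.57], [0.0, -0.95, 1.57], [0.0, -1.15, 1.57]]
0.7 0 [[0.71, 0.12, 3.04], [0.7, -0.04, -3.11], [0.72, -0.19, -2.98], [0.75, -0.34, -2.84], [0.81, -0.48, -2.69]]
0.7 0.4 [[0.64, -0.13, 2.74], [0.67, -0.29, 2.86], [0.72, -0.45, 3.0], [0.8, -0.59, -3.13], [0.91, -0.72, -2.94]]
0.7 0.8 [[0.5, -0.35, 2.39], [0.54, -0.52, 2.5], [0.62, -0.69, 2.64], [0.74, -0.84, 2.81], [0.94, -0.98, 3.05]]
0.7 1.2 [[0.27, -0.5, 1.99], [0.31, -0.69, 2.06], [0.37, -0.88, 2.15], [0.5, -1.06, 2.3], [0.76, -1.22, 2.59]]
0.7 1.57 [[0.0, -0.55, 1.57], [0.0, -0.75, 1.57], [0.0, -0.95, 1.57], [0.0, -1.15, 1.57], [0.0, -1.35, 1.57]]
```

```bash
python3 - <<'E'
from ik import *
o=st()
rows(own2w([10,-130,260]),pose(.5,.3),25,o)
E
```

```text
t 0.67 own pos [-204.2 -251.2  271.6] q [ 0.721 -0.138 -0.069  1.64  -0.     0.989] F [ 1.  -0.   0.2] gap 51.5
own axes x,y,z: [[-0.913, 0.408, 0.0], [0.408, 0.913, 0.0], [-0.0, 0.0, -1.0]]
total rotvec [-0.056  1.415  2.219] dist 246.3
[[-0.58, 0.79, 0.05], [-0.0022, 0.0566, 0.0888]]
[[-0.51, 0.84, 0.02], [-0.0022, 0.0566, 0.0888]]
[[-0.44, 0.88, -0.01], [-0.0022, 0.0566, 0.0888]]
[[-0.36, 0.92, -0.03], [-0.0022, 0.0566, 0.0888]]
[[-0.27, 0.95, -0.04], [-0.0022, 0.0566, 0.0888]]
[[-0.18, 0.97, -0.06], [-0.0022, 0.0566, 0.0888]]
[[-0.09, 0.98, -0.06], [-0.0022, 0.0566, 0.0888]]
[[-0.0, 0.98, -0.06], [-0.0022, 0.0566, 0.0888]]
[[0.09, 0.98, -0.06], [-0.0022, 0.0566, 0.0888]]
[[0.18, 0.97, -0.05], [-0.0022, 0.0566, 0.0888]]
[[0.26, 0.95, -0.03], [-0.0022, 0.0566, 0.0888]]
[[0.35, 0.92, -0.01], [-0.0022, 0.0566, 0.0888]]
[[0.43, 0.89, 0.01], [-0.0022, 0.0566, 0.0888]]
[[0.5, 0.85, 0.04], [-0.0022, 0.0566, 0.0888]]
[[0.57, 0.8, 0.07], [-0.0022, 0.0566, 0.0888]]
[[0.64, 0.74, 0.11], [-0.0022, 0.0566, 0.0888]]
[[0.69, 0.68, 0.15], [-0.0022, 0.0566, 0.0888]]
[[0.74, 0.62, 0.19], [-0.0022, 0.0566, 0.0888]]
[[0.78, 0.55, 0.23], [-0.0022, 0.0566, 0.0888]]
[[0.81, 0.48, 0.28], [-0.0022, 0.0566, 0.0888]]
[[0.84, 0.41, 0.33], [-0.0022, 0.0566, 0.0888]]
[[0.85, 0.33, 0.37], [-0.0022, 0.0566, 0.0888]]
[[0.85, 0.25, 0.42], [-0.0022, 0.0566, 0.0888]]
[[0.85, 0.18, 0.47], [-0.0022, 0.0566, 0.0888]]
[[0.84, 0.1, 0.53], [-0.0022, 0.0566, 0.0888]]
```

Request:
{"method": "drive_tool", "body": {
  "rows": [
    [0.55, [-0.6, 0.8, 0], [0, 0.056, 0.089]],
    [0.55, [-0.5, 0.8, 0], [0, 0.056, 0.089]],
    [0.55, [-0.4, 0.9, 0], [0, 0.056, 0.089]],
    [0.55, [-0.4, 0.9, 0], [0, 0.056, 0.089]],
    [0.55, [-0.3, 0.9, 0], [0, 0.056, 0.089]]
  ]
}}

```text
time_s: 1.08
tool_pos: [319.4, 389.7, 268.7]
tcp_rot: [-2.691, -1.217, -0.332]
wrist_force: [0.1, -0.3, 0.8]
finger_gap: 47.2
```

Request:
{"method": "drive_tool", "body": {
  "rows": [
    [0.55, [-0.2, 1, -0.1], [0, 0.056, 0.089]],
    [0.55, [-0.1, 1, -0.1], [0, 0.056, 0.089]],
    [0.55, [0, 1, -0.1], [0, 0.056, 0.089]],
    [0.55, [0.1, 1, -0.1], [0, 0.056, 0.089]],
    [0.55, [0.2, 1, 0], [0, 0.056, 0.089]]
  ]
}}

```text
time_s: 1.5
tool_pos: [367.3, 363.8, 268.4]
tcp_rot: [-2.719, -0.53, -0.566]
wrist_force: [-0.6, 0.2, -0.2]
finger_gap: 46.7
```

```bash
python3 - <<'E'
from ik import *
o=st()
rows(own2w([10,-130,260]),pose(.5,.3),15,o)
E
```

```text
t 1.5 own pos [-129.9 -184.1  268.4] q [ 0.39  -0.84  -0.674  1.275  0.224  1.629] F [-0.6  0.2 -0.2] gap 46.7
own axes x,y,z: [[-0.157, 0.887, 0.434], [0.935, 0.275, -0.224], [-0.319, 0.37, -0.873]]
total rotvec [-0.004  0.892  1.319] dist 150.2
[[0.15, 0.98, -0.11], [-0.0003, 0.0595, 0.088]]
[[0.24, 0.97, -0.1], [-0.0003, 0.0595, 0.088]]
[[0.33, 0.94, -0.09], [-0.0003, 0.0595, 0.088]]
[[0.42, 0.91, -0.06], [-0.0003, 0.0595, 0.088]]
[[0.5, 0.87, -0.04], [-0.0003, 0.0595, 0.088]]
[[0.57, 0.82, -0.0], [-0.0003, 0.0595, 0.088]]
[[0.64, 0.77, 0.03], [-0.0003, 0.0595, 0.088]]
[[0.71, 0.71, 0.07], [-0.0003, 0.0595, 0.088]]
[[0.76, 0.64, 0.12], [-0.0003, 0.0595, 0.088]]
[[0.8, 0.57, 0.16], [-0.0003, 0.0595, 0.088]]
[[0.84, 0.5, 0.21], [-0.0003, 0.0595, 0.088]]
[[0.87, 0.43, 0.27], [-0.0003, 0.0595, 0.088]]
[[0.88, 0.35, 0.32], [-0.0003, 0.0595, 0.088]]
[[0.89, 0.27, 0.37], [-0.0003, 0.0595, 0.088]]
[[0.89, 0.2, 0.42], [-0.0003, 0.0595, 0.088]]
```

Request:
{"method": "drive_tool", "body": {
  "rows": [
    [0.55, [2.6, 0.8, 1.1], [0, 0, 0]],
    [0.55, [2.6, 0.8, 1.1], [0, 0, 0]],
    [0.55, [2.6, 0.8, 1.1], [0, 0, 0]],
    [0.55, [2.6, 0.8, 1.1], [0, 0, 0]],
    [0.55, [2.6, 0.8, 1.1], [0, 0, 0]]
  ]
}}

```text
time_s: 1.92
tool_pos: [514.0, 388.3, 272.5]
tcp_rot: [-2.715, -0.537, -0.574]
wrist_force: [0.6, -0.1, 0.7]
finger_gap: 46.6
```

```bash
python3 - <<'E'
from ik import *
o=st()
rows(own2w([10,-80,270]),pose(.5,.3),15,o)
E
```

```text
t 1.92 own pos [-131.9  -35.4  272.5] q [ 0.322 -0.39  -0.376  1.133  0.255  1.56 ] F [ 0.6 -0.1  0.7] gap 46.6
own axes x,y,z: [[-0.162, 0.884, 0.439], [0.934, 0.281, -0.222], [-0.32, 0.374, -0.87]]
total rotvec [-0.011  0.889  1.325] dist 148.8
[[-0.42, 0.8, -0.4], [-0.0007, 0.0593, 0.0883]]
[[-0.33, 0.84, -0.42], [-0.0007, 0.0593, 0.0883]]
[[-0.23, 0.86, -0.44], [-0.0007, 0.0593, 0.0883]]
[[-0.12, 0.88, -0.45], [-0.0007, 0.0593, 0.0883]]
[[-0.02, 0.88, -0.45], [-0.0007, 0.0593, 0.0883]]
[[0.09, 0.88, -0.45], [-0.0007, 0.0593, 0.0883]]
[[0.19, 0.87, -0.44], [-0.0007, 0.0593, 0.0883]]
[[0.29, 0.85, -0.42], [-0.0007, 0.0593, 0.0883]]
[[0.39, 0.82, -0.4], [-0.0007, 0.0593, 0.0883]]
[[0.48, 0.78, -0.38], [-0.0007, 0.0593, 0.0883]]
[[0.57, 0.73, -0.34], [-0.0007, 0.0593, 0.0883]]
[[0.66, 0.68, -0.31], [-0.0007, 0.0593, 0.0883]]
[[0.73, 0.62, -0.26], [-0.0007, 0.0593, 0.0883]]
[[0.79, 0.55, -0.22], [-0.0007, 0.0593, 0.0883]]
[[0.85, 0.48, -0.17], [-0.0007, 0.0593, 0.0883]]
```

```bash
python3 - <<'E'
from ik import *
rows(own2w([0,-30,285]),pose(.5,.3),15)
E
```

```text
total rotvec [-0.011  0.889  1.325] dist 132.6
[[-0.07, 0.81, -0.34], [-0.0007, 0.0593, 0.0883]]
[[0.02, 0.82, -0.34], [-0.0007, 0.0593, 0.0883]]
[[0.11, 0.81, -0.34], [-0.0007, 0.0593, 0.0883]]
[[0.2, 0.8, -0.33], [-0.0007, 0.0593, 0.0883]]
[[0.29, 0.77, -0.31], [-0.0007, 0.0593, 0.0883]]
[[0.37, 0.75, -0.29], [-0.0007, 0.0593, 0.0883]]
[[0.46, 0.71, -0.27], [-0.0007, 0.0593, 0.0883]]
[[0.53, 0.67, -0.24], [-0.0007, 0.0593, 0.0883]]
[[0.6, 0.61, -0.2], [-0.0007, 0.0593, 0.0883]]
[[0.66, 0.56, -0.16], [-0.0007, 0.0593, 0.0883]]
[[0.72, 0.5, -0.12], [-0.0007, 0.0593, 0.0883]]
[[0.77, 0.43, -0.08], [-0.0007, 0.0593, 0.0883]]
[[0.8, 0.36, -0.03], [-0.0007, 0.0593, 0.0883]]
[[0.84, 0.29, 0.01], [-0.0007, 0.0593, 0.0883]]
[[0.85, 0.22, 0.07], [-0.0007, 0.0593, 0.0883]]
```

Request:
{"method": "drive_tool", "body": {
  "rows": [
    [0.55, [0, 0.8, -0.3], [0, 0.059, 0.088]],
    [0.55, [0, 0.8, -0.3], [0, 0.059, 0.088]],
    [0.55, [0.1, 0.8, -0.3], [0, 0.059, 0.088]],
    [0.55, [0.2, 0.8, -0.3], [0, 0.059, 0.088]],
    [0.55, [0.3, 0.8, -0.3], [0, 0.059, 0.088]]
  ]
}}

```text
time_s: 2.33
tool_pos: [522.3, 345.4, 275.3]
tcp_rot: [-2.559, 0.139, -0.823]
wrist_force: [-0.5, -0.1, 0.3]
finger_gap: 47.1
```

```bash
python3 -c "
from ik import *
st()"
```

```text
t 2.33 own pos [-88.2 -33.8 275.3] q [ 0.266 -0.814 -0.771  0.878  0.22   2.031] F [-0.5 -0.1  0.3] gap 47.1
own axes x,y,z: [[0.347, 0.774, 0.53], [0.891, -0.096, -0.443], [-0.292, 0.626, -0.723]]
```

Request:
{"method": "drive_tool", "body": {
  "rows": [
    [0.55, [0.4, 0.7, -0.3], [0, 0.059, 0.088]],
    [0.55, [0.5, 0.7, -0.3], [0, 0.059, 0.088]],
    [0.55, [0.5, 0.7, -0.2], [0, 0.059, 0.088]],
    [0.55, [0.6, 0.6, -0.2], [0, 0.059, 0.088]],
    [0.55, [0.7, 0.6, -0.2], [0, 0.059, 0.088]]
  ]
}}

```text
time_s: 2.75
tool_pos: [573.6, 331.1, 284.6]
tcp_rot: [-2.302, 0.775, -0.983]
wrist_force: [-1.3, -0.2, 0.3]
finger_gap: 47.2
```

```bash
python3 -c "
from ik import *
st()"
```

```text
t 2.75 own pos [-66.4  14.8 284.6] q [ 0.346 -0.841 -0.868  0.623 -0.042  2.545] F [-1.3 -0.2  0.3] gap 47.2
own axes x,y,z: [[0.751, 0.466, 0.468], [0.651, -0.401, -0.644], [-0.112, 0.789, -0.604]]
```

Request:
{"method": "drive_tool", "body": {
  "rows": [
    [0.55, [0.7, 0.5, -0.1], [0, 0.059, 0.088]],
    [0.55, [0.8, 0.4, -0.1], [0, 0.059, 0.088]],
    [0.55, [0.8, 0.4, 0], [0, 0.059, 0.088]],
    [0.55, [0.8, 0.3, 0], [0, 0.059, 0.088]],
    [0.55, [0.8, 0.2, 0.1], [0, 0.059, 0.088]]
  ]
}}

```text
time_s: 3.17
tool_pos: [589.2, 294.9, 288.7]
tcp_rot: [-1.889, 1.336, -1.117]
wrist_force: [-0.2, -1.2, 0.5]
finger_gap: 46.8
```

```bash
python3 -c "
from ik import *
o=st()
print(wr(Rot.from_rotvec(o['tcp_rot']).as_matrix(),o['joint_pos'][0]))
"; cat >> ik.py <<'E'
def fk(q,k):
    r0,L1,a,L2,b,z0,off,dx,dz,L6,oy=k
    q1,q2,q3,q4,q5,q6=q; P=q2-q3+q4
    v=np.array([r0+L1*np.sin(q2+a)+L2*np.cos(q2-q3+b),off,z0+L1*np.cos(q2+a)-L2*np.sin(q2-q3+b)])
    v=v+Ry(P)@(np.array([dx,0,dz])+Rz(q5)@np.array([L6,oy,0])); return Rz(q1)@v
def fitk():
    from scipy.optimize import least_squares
    D=[json.loads(l) for l in open("log.jsonl")]
    D.append([[1.084,0.104,0.097,1.564,0,1.353],[159.348,578.485,231.331],[0,0,0]])
    Q=[d[0] for d in D]; X=[d[1] for d in D]
    best=None; rng=np.random.default_rng(0); pr=np.array([0,350,0,400,0,150,130,0,0,250,0.])
    for i in range(12):
        k0=pr+rng.normal(0,1,11)*np.array([30,80,.3,80,.3,60,50,20,20,50,20])
        f=lambda k:np.r_[np.concatenate([fk(q,k)-x for q,x in zip(Q,X)]),(k-pr)*.003]
        r=least_squares(f,k0)
        if best is None or r.cost<best.cost: best=r
    e=best.fun[:-11]; print("fit",best.x.round(2),"rms",np.sqrt((e**2).mean()).round(2),len(Q)); np.save("k.npy",best.x); return best.x
E
python3 -c "
from ik import *
fitk()"
```

```text
t 3.17 own pos [-28.2  24.8 288.7] q [ 0.448 -0.818 -0.927  0.456 -0.404  3.026] F [-0.2 -1.2  0.5] gap 46.8
own axes x,y,z: [[0.952, 0.011, 0.306], [0.268, -0.514, -0.815], [0.149, 0.858, -0.492]]
(np.float64(0.565064060151938), np.float64(-0.40364799579979516), np.float64(3.0258953950106497))
fit [-5.0000e-01  3.3644e+02 -0.0000e+00  5.5319e+02 -9.0000e-02  2.9337e+02
  1.2994e+02  1.3779e+02  7.3000e-01  3.0331e+02 -3.3000e-01] rms 0.04 8
```

```bash
cat >> ik.py <<'E'
LO=np.array([-2.99,-.84,-1.1,-1.84,-1.51,-3.14]); HI=np.array([2.99,1.86,1.16,2.11,1.56,3.14])
def fkR(q):
    P=q[1]-q[2]+q[3]; return Rz(q[0])@Ry(P)@Rz(q[4])@C0@Rz(q[5])
def ik(p,R,q0):
    from scipy.optimize import least_squares
    k=np.load("k.npy")
    f=lambda q:np.r_[fk(q,k)-p,200*Rot.from_matrix(fkR(q).T@R).as_rotvec()]
    r=least_squares(f,np.clip(q0,LO+1e-3,HI-1e-3),bounds=(LO,HI)); return r.x,np.linalg.norm(r.fun[:3]),np.linalg.norm(r.fun[3:])/200
def tool(th,psi,eps,s,yt,n,foot=14.):
    """bar lean th; tool TCP at s along bar from foot, n = normal offset from falling-side face (+ = toward stop side), yt own y"""
    c,sn=np.cos(th),np.sin(th)
    ax=np.array([-sn,0,c]); nn=np.array([c,0,sn])   # bar axis, normal
    p=np.array([foot,0,40.])+ax*s+nn*n+np.array([0,yt,0])
    R=pose(psi,th); e=eps
    R=R@Rot.from_rotvec([0,-e,0]).as_matrix()
    return own2w(p),R
E
python3 - <<'E'
from ik import *
q=arm.get_obs()["joint_pos"]
for psi in (.4,.5,.6,.8):
  for e in (0,.15):
    q0=q.copy(); print("psi",psi,e)
    for th in (.3,.6,.9,1.2,1.57):
        p,R=tool(th,psi,e*th/1.57,112,5,12); q0,ep,er=ik(p,R,q0); print(th,w2own(p).round(),q0.round(2),ep.round(1),er.round(3), "z", (B.T@R)[:,2].round(2))
E
```

```text
psi 0.4 0
0.3 [ -8.   5. 151.] [ 0.48 -0.68 -1.1   0.15 -0.5   3.06] 17.8 0.163 z [ 0.12  0.92 -0.37]
0.6 [-39.   5. 139.] [ 0.59 -0.48 -1.1  -0.14 -0.69  2.8 ] 9.7 0.08 z [ 0.22  0.92 -0.32]
0.9 [-66.   5. 119.] [ 0.66 -0.24 -1.09 -0.49 -0.8   2.46] 0.0 0.0 z [ 0.31  0.92 -0.24]
1.2 [-86.   5.  92.] [ 0.73  0.12 -0.96 -0.83 -0.94  2.11] 0.0 0.0 z [ 0.36  0.92 -0.14]
1.57 [-98.   5.  52.] [ 0.77  0.57 -0.77 -1.34 -1.01  1.57] 0.0 0.0 z [ 0.39  0.92 -0.  ]
psi 0.4 0.15
0.3 [ -8.   5. 151.] [ 0.46 -0.7  -1.1   0.18 -0.46  3.06] 18.7 0.173 z [ 0.09  0.92 -0.38]
0.6 [-39.   5. 139.] [ 0.57 -0.54 -1.1  -0.04 -0.62  2.81] 11.4 0.097 z [ 0.17  0.92 -0.35]
0.9 [-66.   5. 119.] [ 0.64 -0.36 -1.1  -0.31 -0.72  2.51] 2.4 0.018 z [ 0.25  0.92 -0.31]
1.2 [-86.   5.  92.] [ 0.71 -0.08 -1.01 -0.54 -0.85  2.22] 0.0 0.0 z [ 0.32  0.92 -0.25]
1.57 [-98.   5.  52.] [ 0.76  0.28 -0.87 -0.87 -0.99  1.8 ] 0.0 0.0 z [ 0.38  0.91 -0.15]
psi 0.5 0
0.3 [ -8.   5. 151.] [ 0.45 -0.73 -1.1   0.24 -0.45  3.06] 9.8 0.093 z [ 0.14  0.88 -0.46]
0.6 [-39.   5. 139.] [ 0.58 -0.54 -1.1  -0.02 -0.66  2.83] 1.4 0.012 z [
[... 1883 characters left out ...]
3 -0.02 -0.59  0.44 -1.02  3.01] 0.0 0.0 z [ 0.56  0.7  -0.45]
1.2 [-86.   5.  92.] [ 0.8   0.25 -0.48  0.32 -1.27  2.86] 0.0 0.0 z [ 0.67  0.7  -0.26]
1.57 [-98.   5.  52.] [ 0.83  0.73 -0.45 -1.17 -1.48  1.58] 0.0 0.0 z [ 0.72  0.7  -0.  ]
psi 0.8 0.15
0.3 [ -8.   5. 151.] [ 0.41 -0.6  -0.89  0.55 -0.36  3.12] 0.0 0.0 z [ 0.18  0.7  -0.69]
0.6 [-39.   5. 139.] [ 0.58 -0.35 -0.76  0.5  -0.66  3.06] 0.0 0.0 z [ 0.36  0.7  -0.62]
0.9 [-66.   5. 119.] [ 0.7  -0.09 -0.62  0.47 -0.92  2.99] 0.0 0.0 z [ 0.51  0.69 -0.51]
1.2 [-86.   5.  92.] [ 0.78  0.17 -0.49  0.42 -1.14  2.89] 0.0 0.0 z [ 0.62  0.69 -0.36]
1.57 [-98.   5.  52.] [ 0.83  0.45 -0.41  0.17 -1.39  2.58] 0.0 0.0 z [ 0.71  0.69 -0.15]
```

```bash
python3 - <<'E'
from ik import *
q=arm.get_obs()["joint_pos"]
for psi in (.65,.75):
  for e in (0.,.1,.2,.3):
    for yt in (5,15):
     for th in (.1,.15,.2,.25):
        p,R=tool(th,psi,e,112,yt,12); q0,ep,er=ik(p,R,q); 
        if er<.03: print(psi,e,yt,th,q0.round(2),ep.round(1),er.round(3))
E
```

```text
0.65 0.0 5 0.15 [ 0.33 -0.84 -1.1   0.42 -0.25  3.14] 3.3 0.021
0.65 0.0 5 0.2 [ 0.36 -0.83 -1.1   0.4  -0.29  3.11] 0.9 0.009
0.65 0.0 5 0.25 [ 0.39 -0.8  -1.09  0.38 -0.34  3.09] 0.0 0.0
0.65 0.0 15 0.1 [ 0.28 -0.84 -1.1   0.41 -0.17  3.14] 3.0 0.017
0.65 0.0 15 0.15 [ 0.31 -0.83 -1.1   0.4  -0.22  3.12] 0.5 0.005
0.65 0.0 15 0.2 [ 0.35 -0.8  -1.09  0.37 -0.28  3.1 ] 0.0 0.0
0.65 0.0 15 0.25 [ 0.38 -0.75 -1.07  0.36 -0.33  3.09] 0.0 0.0
0.65 0.1 5 0.25 [ 0.33 -0.84 -1.09  0.43 -0.2   3.05] 3.0 0.019
0.65 0.1 15 0.2 [ 0.28 -0.84 -1.09  0.42 -0.13  3.07] 2.5 0.015
0.65 0.1 15 0.25 [ 0.31 -0.83 -1.1   0.4  -0.18  3.04] 0.0 0.0
0.65 0.2 15 0.25 [ 0.25 -0.84 -1.08  0.45 -0.04  3.  ] 3.6 0.022
0.75 0.0 5 0.1 [ 0.27 -0.81 -1.03  0.54 -0.15  3.14] 0.8 0.013
0.75 0.0 5 0.15 [ 0.32 -0.77 -1.01  0.52 -0.22  3.14] 0.3 0.005
0.75 0.0 5 0.2 [ 0.36 -0.73 -0.98  0.51 -0.28  3.14] 0.0 0.0
0.75 0.0 5 0.25 [ 0.39 -0.68 -0.96  0.5  -0.34  3.13] 0.0 0.0
0.75 0.0 15 0.1 [ 0.27 -0.77 -1.    0.52 -0.15  3.14] 0.7 0.011
0.75 0.0 15 0.15 [ 0.31 -0.72 -0.98  0.5  -0.22  3.14] 0.2 0.003
0.75 0.0 15 0.2 [ 0.35
[... 908 characters left out ...]
.5 0.003
0.75 0.2 15 0.15 [ 0.17 -0.82 -1.03  0.56  0.09  3.04] 0.0 0.0
0.75 0.2 15 0.2 [ 0.21 -0.79 -1.01  0.55  0.02  3.03] 0.0 0.0
0.75 0.2 15 0.25 [ 0.25 -0.76 -0.99  0.54 -0.04  3.03] 0.0 0.0
0.75 0.3 5 0.1 [ 0.05 -0.84 -1.02  0.63  0.3   2.99] 3.8 0.027
0.75 0.3 5 0.15 [ 0.09 -0.84 -1.02  0.62  0.23  2.98] 2.7 0.019
0.75 0.3 5 0.2 [ 0.13 -0.84 -1.03  0.61  0.17  2.98] 1.3 0.009
0.75 0.3 5 0.25 [ 0.17 -0.83 -1.02  0.6   0.11  2.97] 0.0 0.0
0.75 0.3 15 0.1 [ 0.05 -0.84 -1.04  0.59  0.3   2.99] 0.5 0.004
0.75 0.3 15 0.15 [ 0.09 -0.83 -1.03  0.59  0.24  2.99] 0.0 0.0
0.75 0.3 15 0.2 [ 0.13 -0.81 -1.01  0.58  0.17  2.98] 0.0 0.0
0.75 0.3 15 0.25 [ 0.17 -0.78 -1.    0.57  0.11  2.97] 0.0 0.0
```

```bash
python3 - <<'E'
from ik import *
o=st(); q=o["joint_pos"]
_,R=tool(.22,.75,.1,112,12,12)
for z in (215,190,152): print(z,*[np.round(v,2) for v in ik(own2w([27,12,z]),R,q)])
rows(own2w([27,12,215]),R,5,o)
print((B.T@R).round(3))
E
```

```text
t 3.17 own pos [-28.2  24.8 288.7] q [ 0.448 -0.818 -0.927  0.456 -0.404  3.026] F [-0.2 -1.2  0.5] gap 46.8
own axes x,y,z: [[0.952, 0.011, 0.306], [0.268, -0.514, -0.815], [0.149, 0.858, -0.492]]
215 [ 0.23 -0.83 -0.92  0.66 -0.11  3.04] 0.0 0.0
190 [ 0.23 -0.82 -0.96  0.62 -0.11  3.04] 0.0 0.0
152 [ 0.23 -0.8  -1.02  0.54 -0.11  3.04] 0.0 0.0
total rotvec [-0.205 -0.146  0.09 ] dist 92.9
[[0.6, 1.63, 0.67], [-0.041, -0.0292, 0.018]]
[[0.64, 1.59, 0.72], [-0.041, -0.0292, 0.018]]
[[0.7, 1.54, 0.76], [-0.041, -0.0292, 0.018]]
[[0.74, 1.5, 0.8], [-0.041, -0.0292, 0.018]]
[[0.8, 1.45, 0.85], [-0.041, -0.0292, 0.018]]
[[ 0.986  0.16   0.051]
 [ 0.073 -0.682  0.728]
 [ 0.151 -0.714 -0.684]]
```

Request:
{"method": "drive_tool", "body": {
  "rows": [
    [0.7, [0.6, 1.6, 0.7], [-0.041, -0.029, 0.018]],
    [0.7, [0.6, 1.6, 0.7], [-0.041, -0.029, 0.018]],
    [0.7, [0.7, 1.5, 0.8], [-0.041, -0.029, 0.018]],
    [0.7, [0.7, 1.5, 0.8], [-0.041, -0.029, 0.018]],
    [0.7, [0.8, 1.5, 0.8], [-0.041, -0.029, 0.018]]
  ]
}}

```text
time_s: 3.58
tool_pos: [585.0, 239.2, 214.9]
tcp_rot: [-1.996, 1.479, -0.804]
wrist_force: [0.5, 0.3, -0.6]
finger_gap: 59.5
```

```bash
cat > snap.py <<'E'
import sys; from ik import *
n=sys.argv[1]
s=arm.get_image("side")["image"][:,:,::-1]; t=arm.get_image("top")["image"][:,:,::-1]; 
a=cv2.resize(s[90:280,150:350],None,fx=2,fy=2,interpolation=cv2.INTER_CUBIC)
b=cv2.resize(t[110:300,150:350],None,fx=2,fy=2,interpolation=cv2.INTER_CUBIC)
cv2.imwrite(f"pics/{n}.png",np.hstack([a,b]))
E
python3 - <<'E'
from ik import *
o=st()
_,R=tool(.22,.75,.1,112,12,12)
rows(own2w([27,12,152]),R,5,o)
o=arm.get_obs(); d=arm.get_image("wrist"); cv2.imwrite("pics/w1.png",d["image"][:,:,::-1])
E
python3 snap.py s1
```

```text
t 3.58 own pos [ 26.2  12.2 214.9] q [ 0.235 -0.819 -0.916  0.665 -0.109  3.035] F [ 0.5  0.3 -0.6] gap 59.5
own axes x,y,z: [[0.985, 0.077, 0.152], [0.163, -0.683, -0.712], [0.048, 0.726, -0.686]]
total rotvec [0.003 0.003 0.004] dist 62.9
[[-0.18, 0.9, 0.86], [0.0005, 0.0005, 0.0007]]
[[-0.17, 0.9, 0.86], [0.0005, 0.0005, 0.0007]]
[[-0.17, 0.9, 0.86], [0.0005, 0.0005, 0.0007]]
[[-0.18, 0.9, 0.86], [0.0005, 0.0005, 0.0007]]
[[-0.17, 0.91, 0.86], [0.0005, 0.0005, 0.0007]]
```

View pics/s1.png

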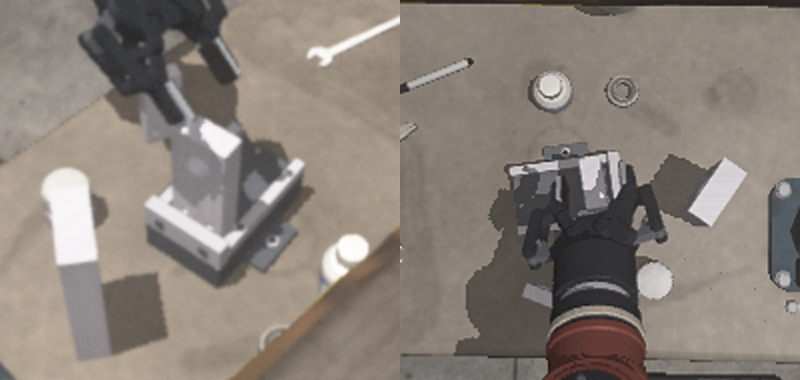

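View pics/w1.png

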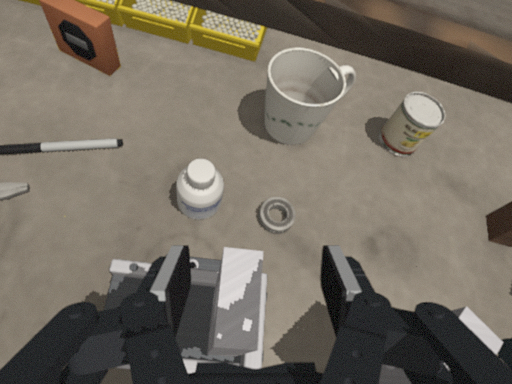

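```bash
python3 - <<'E'
from ik import *
o=arm.get_obs(); d=arm.get_image("wrist"); c=wristcam(d,o)
for uv in [(222,249),(265,251),(150,263),(112,261)]: print(uv,w2own(atz(c,uv,170)).round(1),w2own(atz(c,uv,54)).round(1))
im=d["image"][:,:,::-1]; cv2.imwrite("pics/w2.png",cv2.resize(im[220:384,90:360],None,fx=2.9,fy=2.9,interpolation=cv2.INTER_CUBIC))
E
```

```text
(222, 249) [ 12.1  28.8 170. ] [15.8 66.2 54. ]
(265, 251) [ 38.4  30.8 170. ] [57.2 69.4 54. ]
(150, 263) [-28.   15.1 170. ] [-47.6  44.6  54. ]
(112, 261) [-49.2  13.6 170. ] [-81.1  42.2  54. ]
```

View pics/w2.png

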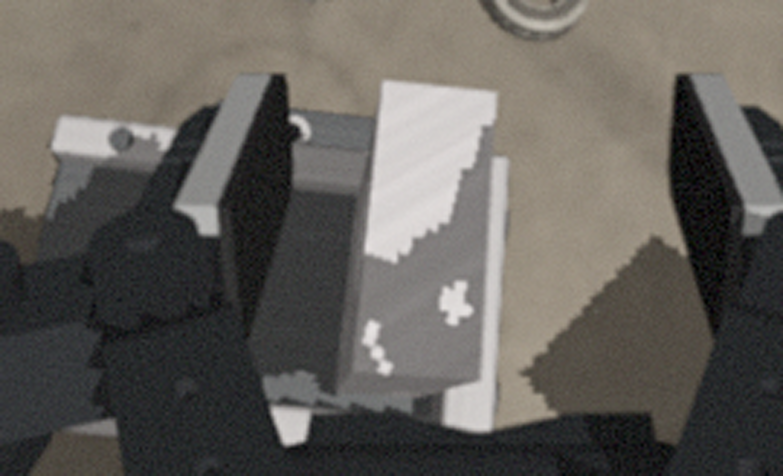

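Request:
{"method": "drive_tool", "body": {
  "rows": [
    [0.7, [-0.2, 0.9, 0.86], [0, 0, 0]],
    [0.7, [-0.2, 0.9, 0.86], [0, 0, 0]],
    [0.7, [-0.2, 0.9, 0.86], [0, 0, 0]],
    [0.7, [-0.2, 0.9, 0.86], [0, 0, 0]],
    [0.7, [-0.2, 0.9, 0.86], [0, 0, 0]]
  ]
}}

```text
time_s: 4.2
tool_pos: [584.2, 240.3, 149.7]
tcp_rot: [-1.997, 1.478, -0.806]
wrist_force: [0.1, 1.0, -0.4]
finger_gap: 59.9
```

```bash
python3 - <<'E'
from ik import *
o=st()
o=arm.get_obs(); d=arm.get_image("wrist"); cv2.imwrite("pics/w3.png",d["image"][:,:,::-1])
E
python3 snap.py s3
```

```text
t 4.2 own pos [ 25.1  11.5 149.7] q [ 0.238 -0.796 -1.022  0.536 -0.112  3.035] F [ 0.1  1.  -0.4] gap 59.9
own axes x,y,z: [[0.985, 0.078, 0.154], [0.165, -0.683, -0.712], [0.05, 0.726, -0.685]]
```

View pics/s3.png

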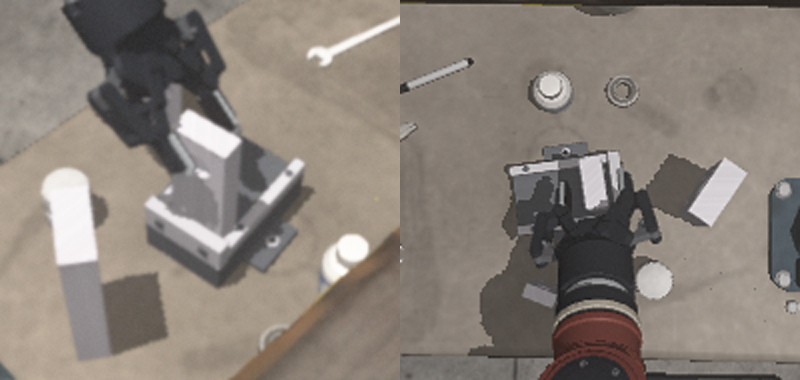

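View pics/w3.png

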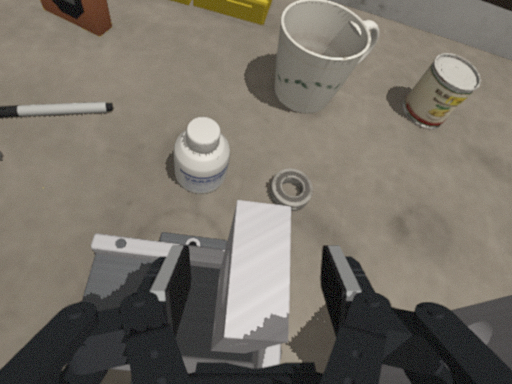

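Request:
{"method": "drive_tool", "body": {
  "rows": [
    [0.6, [0, 0, 0], [0, 0, 0]],
    [0.55, [0, 0, 0], [0, 0, 0]],
    [0.5, [0, 0, 0], [0, 0, 0]],
    [0.45, [0, 0, 0], [0, 0, 0]],
    [0.45, [0, 0, 0], [0, 0, 0]]
  ]
}}

```text
time_s: 4.77
tool_pos: [585.3, 239.8, 153.0]
tcp_rot: [-1.994, 1.478, -0.808]
wrist_force: [0.2, 0.0, 0.4]
finger_gap: 38.5
```

```bash
python3 - <<'E'
from ik import *
o=st()
d=arm.get_image("wrist"); cv2.imwrite("pics/w4.png",cv2.resize(d["image"][180:,120:400,::-1],None,fx=2.8,fy=2.8))
E
python3 snap.py s4
```

```text
t 4.77 own pos [ 25.7  12.6 153. ] q [ 0.237 -0.797 -1.017  0.538 -0.112  3.035] F [0.2 0.  0.4] gap 38.5
own axes x,y,z: [[0.985, 0.077, 0.154], [0.164, -0.681, -0.713], [0.05, 0.728, -0.684]]
```

View pics/w4.png

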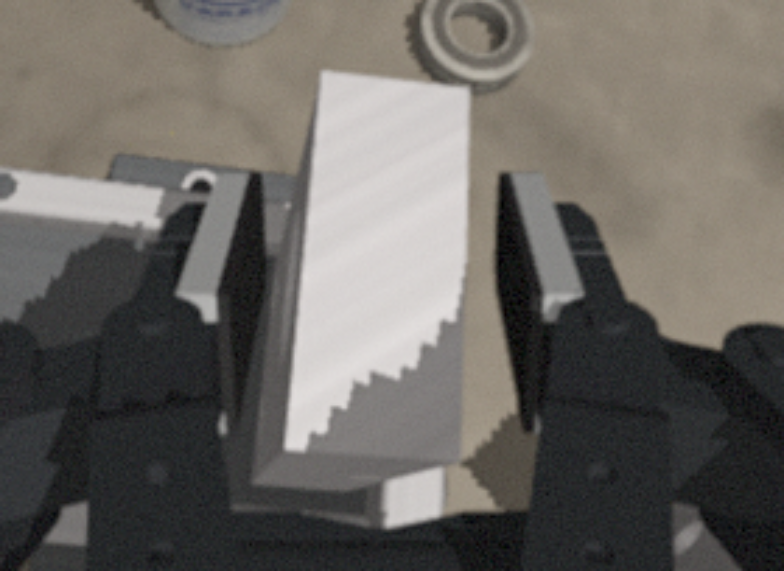

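Request:
{"method": "drive_tool", "body": {
  "rows": [
    [0.43, [-0.28, -0.05, -0.01], [0, 0, 0]],
    [0.43, [-0.28, -0.05, -0.01], [0, 0, 0]],
    [0.42, [-0.28, -0.05, -0.01], [0, 0, 0]],
    [0.41, [-0.28, -0.05, -0.01], [0, 0, 0]],
    [0.41, [-0.28, -0.05, -0.01], [0, 0, 0]]
  ]
}}

```text
time_s: 5.33
tool_pos: [583.2, 254.3, 152.4]
tcp_rot: [-1.995, 1.478, -0.807]
wrist_force: [-0.8, -0.1, 0.8]
finger_gap: 35.0
```

```bash
python3 - <<'E'
from ik import *
o=st()
d=arm.get_image("wrist"); cv2.imwrite("pics/w5.png",cv2.resize(d["image"][180:,120:400,::-1],None,fx=2.8,fy=2.8))
E
python3 snap.py s5
```

```text
t 5.33 own pos [ 11.1  12.6 152.4] q [ 0.272 -0.764 -0.999  0.528 -0.137  3.06 ] F [-0.8 -0.1  0.8] gap 35.0
own axes x,y,z: [[0.985, 0.077, 0.154], [0.164, -0.682, -0.713], [0.05, 0.727, -0.684]]
```

View pics/w5.png

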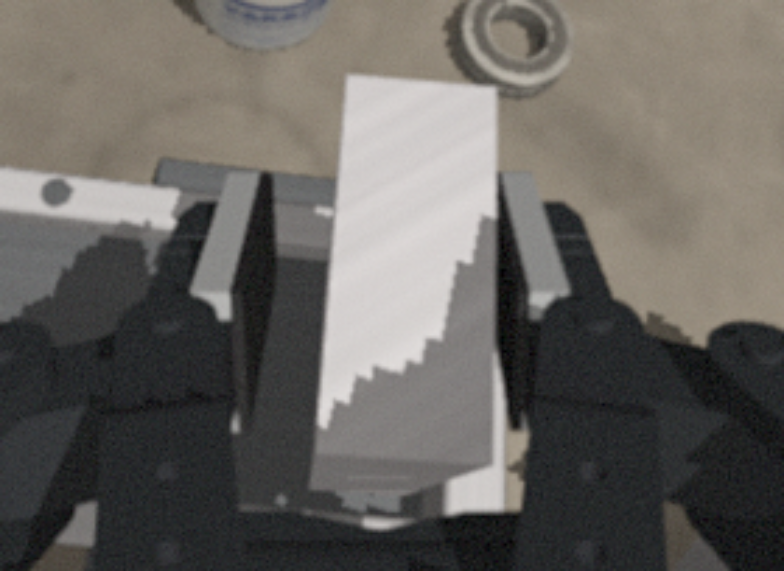

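View pics/s5.png

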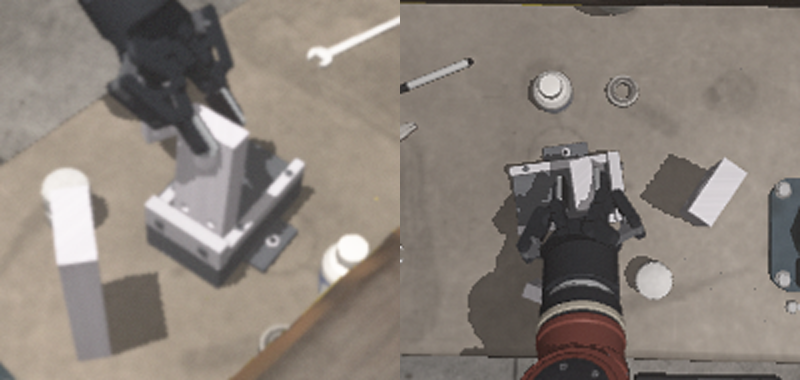

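Request:
{"method": "drive_tool", "body": {
  "rows": [
    [0.4, [-0.2, -0.03, -0.01], [0, 0, 0]],
    [0.4, [-0.2, -0.03, -0.01], [0, 0, 0]],
    [0.4, [-0.2, -0.03, -0.01], [0, 0, 0]],
    [0.39, [-0.1, -0.02, -0.01], [0, 0, 0]],
    [0.38, [-0.1, -0.02, -0.01], [0, 0, 0]]
  ]
}}

```text
time_s: 5.9
tool_pos: [581.8, 262.1, 152.3]
tcp_rot: [-1.995, 1.478, -0.807]
wrist_force: [0.3, 0.1, -0.2]
finger_gap: 32.5
```

```bash
python3 - <<'E'
from ik import *
o=st()
d=arm.get_image("wrist"); cv2.imwrite("pics/w6.png",cv2.resize(d["image"][180:,120:400,::-1],None,fx=2.8,fy=2.8))
E
python3 snap.py s6
```

```text
t 5.9 own pos [  3.2  12.5 152.3] q [ 0.291 -0.747 -0.989  0.523 -0.151  3.073] F [ 0.3  0.1 -0.2] gap 32.5
own axes x,y,z: [[0.985, 0.077, 0.154], [0.164, -0.682, -0.713], [0.05, 0.727, -0.685]]
```

View pics/w6.png

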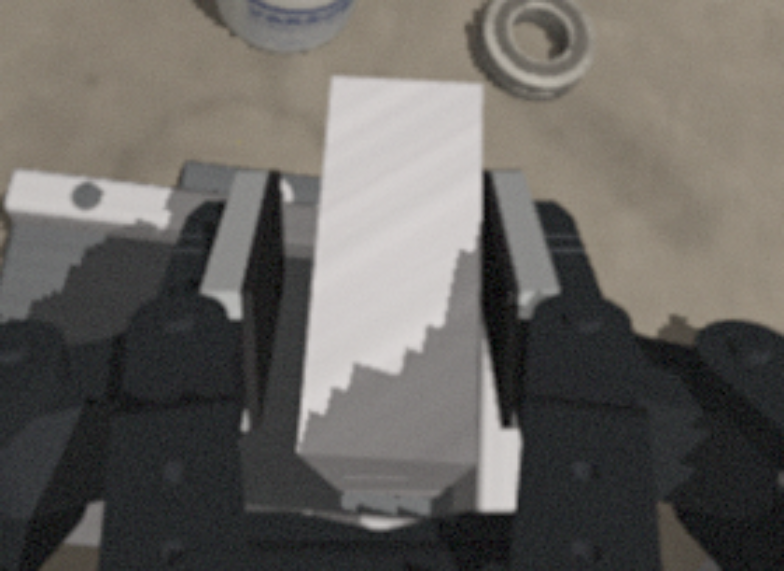

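View pics/s6.png

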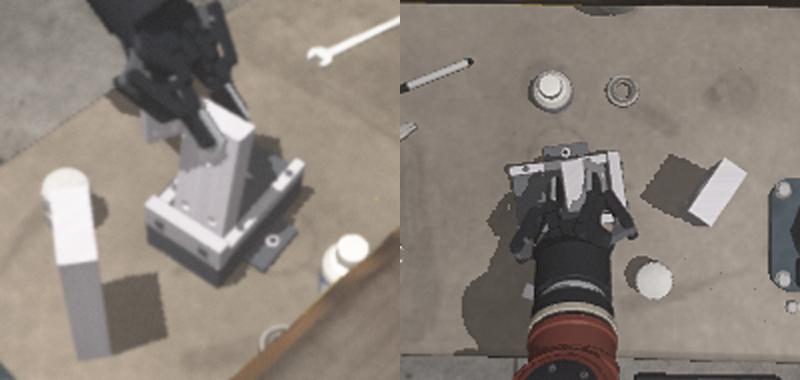

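```bash
cat > arc.py <<'E'
import sys; from ik import *
a,b=float(sys.argv[1]),float(sys.argv[2]); foot=float(sys.argv[3]) if len(sys.argv)>3 else 14.
o=st(); q=o["joint_pos"]; R=Rot.from_rotvec(o["tcp_rot"]).as_matrix(); p=o["tool_pos"].copy()
for i in range(1,6):
    th=a+(b-a)*i/5; f=(th-.22)/1.35
    tp,tR=tool(th,.75-.1*f,.1+.1*f,112,12,12,foot)
    d=(R.T@(tp-p)/10).round(2); rv=Rot.from_matrix(R.T@tR).as_rotvec().round(3)
    print([d.tolist(),rv.tolist()]); p=p+R@d*10; R=R@Rot.from_rotvec(rv).as_matrix()
q1,ep,er=ik(tp,tR,q); print("end",w2own(tp).round(1),"q",q1.round(2),ep.round(1),er.round(3))
E
python3 arc.py .22 .32
```

```text
t 6.05 own pos [  3.3  12.5 152.3] q [ 0.291 -0.748 -0.989  0.523 -0.151  3.073] F [-0.3 -0.2 -0.5] gap 33.0
own axes x,y,z: [[0.985, 0.077, 0.154], [0.164, -0.682, -0.713], [0.05, 0.727, -0.685]]
[[-0.43, 0.01, -0.01], [0.001, 0.013, -0.01]]
[[-0.23, -0.01, 0.01], [-0.0, 0.012, -0.015]]
[[-0.22, -0.02, 0.01], [-0.0, 0.012, -0.014]]
[[-0.23, -0.02, 0.0], [-0.0, 0.012, -0.015]]
[[-0.22, -0.01, 0.01], [-0.0, 0.012, -0.015]]
end [ -9.8  12.  150.1] q [ 0.36 -0.68 -0.96  0.49 -0.27  3.05] 0.0 0.0
```

Request:
{"method": "drive_tool", "body": {
  "rows": [
    [0.37, [-0.22, 0, 0], [0, 0.006, -0.01]],
    [0.37, [-0.22, 0, 0], [0, 0.012, -0.01]],
    [0.37, [-0.22, -0.01, 0.01], [0, 0.012, -0.015]],
    [0.37, [-0.22, -0.02, 0.01], [0, 0.012, -0.015]],
    [0.37, [-0.22, -0.01, 0.01], [0, 0.012, -0.015]]
  ]
}}

```text
time_s: 6.47
tool_pos: [579.8, 273.0, 150.4]
tcp_rot: [-2.047, 1.449, -0.897]
wrist_force: [-0.7, 0.9, -1.6]
finger_gap: 31.8
```

```bash
python3 - <<'E'
from ik import *
d=arm.get_image("wrist"); cv2.imwrite("pics/w7.png",cv2.resize(d["image"][180:,120:400,::-1],None,fx=2.8,fy=2.8))
E
python3 snap.py s7; python3 arc.py .32 .42
```

```text
t 6.62 own pos [ -8.1  11.9 150. ] q [ 0.356 -0.689 -0.963  0.495 -0.251  3.052] F [0.  0.  0.3] gap 31.3
own axes x,y,z: [[0.968, 0.083, 0.237], [0.229, -0.677, -0.7], [0.102, 0.731, -0.674]]
[[-0.39, -0.06, -0.0], [0.001, 0.02, -0.018]]
[[-0.22, -0.02, 0.0], [-0.0, 0.012, -0.015]]
[[-0.23, -0.01, 0.02], [-0.001, 0.012, -0.015]]
[[-0.22, -0.02, 0.01], [0.0, 0.012, -0.014]]
[[-0.23, -0.02, 0.01], [-0.0, 0.012, -0.015]]
end [-20.7  12.  147.2] q [ 0.43 -0.61 -0.93  0.46 -0.37  3.03] 0.0 0.0
```

View pics/w7.png

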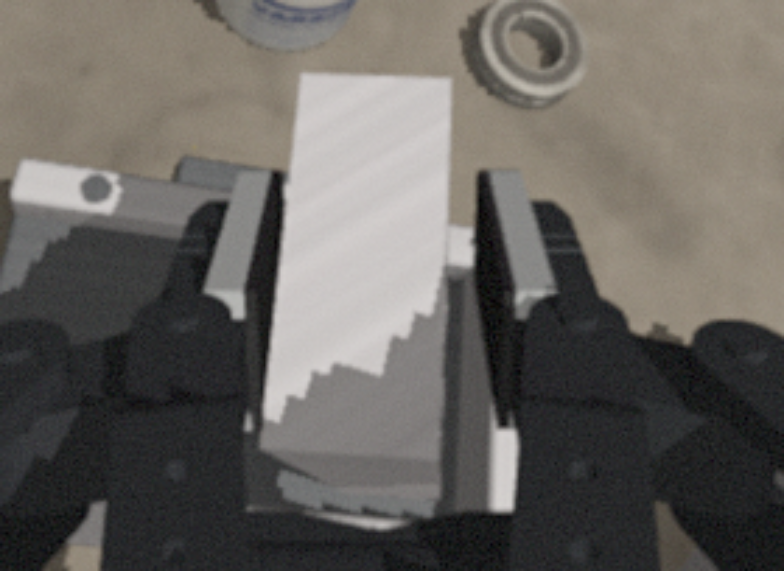

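View pics/s7.png

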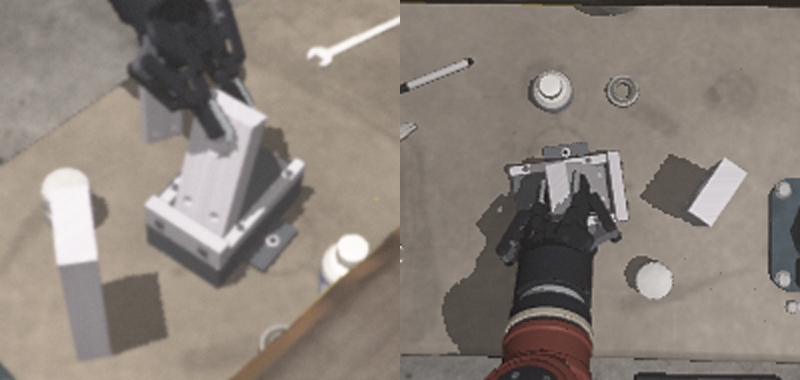

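Request:
{"method": "drive_tool", "body": {
  "rows": [
    [0.37, [-0.25, -0.04, 0], [0, 0.013, -0.016]],
    [0.37, [-0.25, -0.03, 0.01], [0, 0.013, -0.016]],
    [0.37, [-0.25, -0.02, 0.01], [0, 0.013, -0.016]],
    [0.37, [-0.25, -0.02, 0.01], [0, 0.013, -0.015]],
    [0.37, [-0.25, -0.02, 0.01], [0, 0.013, -0.015]]
  ]
}}

```text
time_s: 7.03
tool_pos: [578.1, 285.0, 147.6]
tcp_rot: [-2.105, 1.411, -1.004]
wrist_force: [-0.3, 1.3, -0.4]
finger_gap: 31.6
```

```bash
python3 arc.py .42 .57
```

```text
t 7.03 own pos [-20.1  12.3 147.6] q [ 0.426 -0.61  -0.928  0.46  -0.368  3.022] F [-0.3  1.3 -0.4] gap 31.6
own axes x,y,z: [[0.938, 0.087, 0.335], [0.304, -0.67, -0.677], [0.166, 0.737, -0.655]]
[[-0.41, 0.01, 0.02], [-0.001, 0.019, -0.021]]
[[-0.34, -0.02, 0.01], [-0.001, 0.018, -0.023]]
[[-0.33, -0.03, 0.02], [-0.0, 0.017, -0.022]]
[[-0.34, -0.02, 0.02], [-0.001, 0.018, -0.023]]
[[-0.34, -0.02, 0.02], [-0.0, 0.018, -0.022]]
end [-36.3  12.  140.8] q [ 0.51 -0.49 -0.88  0.41 -0.52  2.98] 0.0 0.0
```

Request:
{"method": "drive_tool", "body": {
  "rows": [
    [0.37, [-0.36, 0, 0.02], [0, 0.018, -0.022]],
    [0.37, [-0.34, -0.02, 0.02], [0, 0.018, -0.022]],
    [0.37, [-0.34, -0.02, 0.02], [0, 0.018, -0.022]],
    [0.37, [-0.34, -0.02, 0.02], [0, 0.018, -0.022]],
    [0.37, [-0.34, -0.02, 0.02], [0, 0.018, -0.022]]
  ]
}}

```text
time_s: 7.45
tool_pos: [575.4, 300.9, 140.8]
tcp_rot: [-2.182, 1.348, -1.154]
wrist_force: [0.5, 1.2, 0.2]
finger_gap: 31.5
```

```bash
python3 snap.py s8; python3 arc.py .57 .72
```

```text
t 7.55 own pos [-36.6  11.5 139.8] q [ 0.514 -0.494 -0.882  0.406 -0.518  2.975] F [ 0.7  0.5 -0.5] gap 31.6
own axes x,y,z: [[0.881, 0.095, 0.464], [0.405, -0.661, -0.632], [0.247, 0.745, -0.62]]
[[-0.27, -0.11, 0.0], [-0.003, 0.019, -0.023]]
[[-0.33, -0.02, 0.03], [-0.001, 0.017, -0.023]]
[[-0.34, -0.03, 0.02], [-0.001, 0.018, -0.022]]
[[-0.33, -0.02, 0.02], [-0.0, 0.017, -0.023]]
[[-0.34, -0.02, 0.03], [-0.001, 0.018, -0.023]]
end [-50.8  12.  132.1] q [ 0.59 -0.37 -0.83  0.36 -0.66  2.92] 0.0 0.0
```

View pics/s8.png

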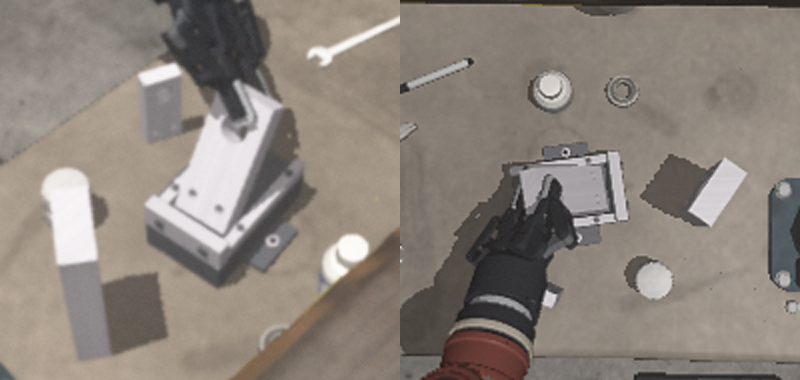

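Request:
{"method": "drive_tool", "body": {
  "rows": [
    [0.37, [-0.3, -0.06, 0.01], [-0.001, 0.018, -0.023]],
    [0.37, [-0.33, -0.04, 0.02], [-0.001, 0.018, -0.023]],
    [0.37, [-0.33, -0.03, 0.02], [-0.001, 0.018, -0.023]],
    [0.37, [-0.33, -0.02, 0.02], [-0.001, 0.018, -0.023]],
    [0.37, [-0.33, -0.02, 0.03], [-0.001, 0.018, -0.023]]
  ]
}}

```text
time_s: 7.97
tool_pos: [573.6, 314.7, 133.0]
tcp_rot: [-2.262, 1.277, -1.305]
wrist_force: [-0.3, 1.6, 0.0]
finger_gap: 31.5
```

```bash
python3 arc.py .72 .87
```

```text
t 7.97 own pos [-50.1  12.3 133. ] q [ 0.587 -0.371 -0.828  0.356 -0.658  2.916] F [-0.3  1.6  0. ] gap 31.5
own axes x,y,z: [[0.803, 0.101, 0.587], [0.499, -0.653, -0.57], [0.325, 0.751, -0.575]]
[[-0.45, 0.01, 0.03], [-0.003, 0.015, -0.024]]
[[-0.34, -0.02, 0.02], [-0.001, 0.017, -0.022]]
[[-0.33, -0.02, 0.03], [-0.001, 0.018, -0.023]]
[[-0.34, -0.03, 0.03], [-0.001, 0.017, -0.023]]
[[-0.34, -0.02, 0.03], [-0.001, 0.017, -0.023]]
end [-63.9  12.  121.4] q [ 0.65 -0.25 -0.78  0.3  -0.78  2.85] 0.0 0.0
```

Request:
{"method": "drive_tool", "body": {
  "rows": [
    [0.37, [-0.37, 0, 0.03], [-0.002, 0.017, -0.023]],
    [0.37, [-0.35, -0.02, 0.02], [-0.001, 0.017, -0.023]],
    [0.37, [-0.34, -0.02, 0.03], [-0.001, 0.017, -0.023]],
    [0.37, [-0.34, -0.03, 0.03], [-0.001, 0.017, -0.023]],
    [0.37, [-0.34, -0.02, 0.03], [-0.001, 0.017, -0.023]]
  ]
}}

```text
time_s: 8.38
tool_pos: [571.4, 327.9, 121.7]
tcp_rot: [-2.338, 1.194, -1.454]
wrist_force: [-0.5, 2.0, -0.0]
finger_gap: 31.4
```

```bash
python3 arc.py .87 1.02
```

```text
t 8.38 own pos [-63.5  12.2 121.7] q [ 0.65  -0.245 -0.777  0.3   -0.785  2.848] F [-0.5  2.  -0. ] gap 31.4
own axes x,y,z: [[0.71, 0.112, 0.695], [0.584, -0.645, -0.493], [0.393, 0.756, -0.523]]
[[-0.39, -0.02, 0.02], [-0.002, 0.016, -0.023]]
[[-0.33, -0.02, 0.03], [-0.001, 0.017, -0.023]]
[[-0.34, -0.03, 0.03], [-0.002, 0.017, -0.023]]
[[-0.34, -0.02, 0.03], [-0.001, 0.017, -0.023]]
[[-0.33, -0.03, 0.03], [-0.001, 0.017, -0.023]]
end [-75.2  12.  108.8] q [ 0.7  -0.12 -0.73  0.24 -0.9   2.77] 0.0 0.0
```

Request:
{"method": "drive_tool", "body": {
  "rows": [
    [0.37, [-0.35, -0.02, 0.02], [-0.002, 0.017, -0.023]],
    [0.37, [-0.34, -0.02, 0.03], [-0.001, 0.017, -0.023]],
    [0.37, [-0.34, -0.03, 0.03], [-0.002, 0.017, -0.023]],
    [0.37, [-0.34, -0.02, 0.03], [-0.001, 0.017, -0.023]],
    [0.37, [-0.33, -0.03, 0.03], [-0.001, 0.017, -0.023]]
  ]
}}

```text
time_s: 8.8
tool_pos: [569.5, 339.2, 108.8]
tcp_rot: [-2.41, 1.102, -1.604]
wrist_force: [-0.6, 1.0, -1.1]
finger_gap: 31.5
```

```bash
python3 snap.py s9; python3 arc.py 1.02 1.17
```

```text
t 8.9 own pos [-74.9  11.3 107.5] q [ 0.702 -0.119 -0.731  0.234 -0.902  2.766] F [-1.1  1.1 -2. ] gap 31.9
own axes x,y,z: [[0.601, 0.123, 0.789], [0.658, -0.637, -0.402], [0.454, 0.761, -0.464]]
[[-0.24, -0.14, 0.01], [-0.001, 0.017, -0.021]]
[[-0.33, -0.02, 0.03], [-0.001, 0.016, -0.024]]
[[-0.34, -0.03, 0.04], [-0.002, 0.017, -0.023]]
[[-0.33, -0.02, 0.03], [-0.002, 0.017, -0.023]]
[[-0.34, -0.03, 0.04], [-0.001, 0.016, -0.023]]
end [-84.4  12.   94.7] q [ 0.74 -0.   -0.69  0.15 -1.01  2.66] 0.0 0.0
```

View pics/s9.png

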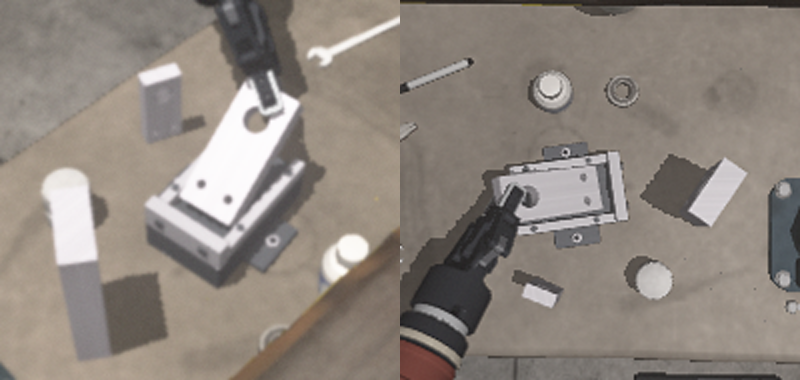

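Request:
{"method": "drive_tool", "body": {
  "rows": [
    [0.37, [-0.3, -0.06, 0.02], [-0.001, 0.017, -0.022]],
    [0.37, [-0.33, -0.04, 0.03], [-0.001, 0.017, -0.023]],
    [0.37, [-0.33, -0.03, 0.03], [-0.002, 0.017, -0.023]],
    [0.37, [-0.33, -0.03, 0.03], [-0.002, 0.017, -0.023]],
    [0.37, [-0.33, -0.03, 0.04], [-0.001, 0.017, -0.023]]
  ]
}}

```text
time_s: 9.32
tool_pos: [568.4, 348.7, 95.5]
tcp_rot: [2.394, -0.968, 1.699]
wrist_force: [-0.6, 0.4, -1.0]
finger_gap: 31.5
```

```bash
python3 arc.py 1.17 1.32
```

```text
t 9.32 own pos [-84.5  12.3  95.5] q [ 0.742  0.    -0.689  0.147 -1.01   2.663] F [-0.6  0.4 -1. ] gap 31.5
own axes x,y,z: [[0.482, 0.129, 0.867], [0.716, -0.628, -0.305], [0.505, 0.767, -0.395]]
[[-0.4, 0.02, 0.05], [-0.002, 0.013, -0.025]]
[[-0.34, -0.02, 0.04], [-0.002, 0.017, -0.023]]
[[-0.33, -0.03, 0.03], [-0.002, 0.016, -0.024]]
[[-0.34, -0.02, 0.05], [-0.002, 0.017, -0.023]]
[[-0.33, -0.03, 0.04], [-0.002, 0.016, -0.024]]
end [-91.5  12.   79.4] q [ 0.77  0.11 -0.66  0.04 -1.1   2.53] 0.0 0.0
```

Request:
{"method": "drive_tool", "body": {
  "rows": [
    [0.37, [-0.36, 0.01, 0.04], [-0.002, 0.016, -0.024]],
    [0.37, [-0.34, -0.02, 0.04], [-0.002, 0.016, -0.024]],
    [0.37, [-0.34, -0.03, 0.04], [-0.002, 0.016, -0.024]],
    [0.37, [-0.34, -0.02, 0.05], [-0.002, 0.017, -0.023]],
    [0.37, [-0.33, -0.03, 0.04], [-0.002, 0.016, -0.024]]
  ]
}}

```text
time_s: 9.73
tool_pos: [567.2, 355.6, 79.7]
tcp_rot: [2.306, -0.804, 1.729]
wrist_force: [-0.1, 1.4, -1.8]
finger_gap: 31.8
```

```bash
python3 snap.py s10; python3 arc.py 1.32 1.45
```

```text
t 9.83 own pos [-91.2  11.5  78.3] q [ 0.773  0.118 -0.658  0.035 -1.104  2.531] F [-1.3  0.9 -2.7] gap 31.4
own axes x,y,z: [[0.351, 0.142, 0.925], [0.76, -0.62, -0.193], [0.546, 0.772, -0.326]]
[[-0.19, -0.09, 0.02], [-0.001, 0.014, -0.019]]
[[-0.29, -0.03, 0.04], [-0.002, 0.014, -0.02]]
[[-0.29, -0.02, 0.04], [-0.002, 0.014, -0.021]]
[[-0.29, -0.02, 0.03], [-0.002, 0.014, -0.02]]
[[-0.29, -0.02, 0.04], [-0.002, 0.014, -0.021]]
end [-95.7  12.   65.4] q [ 0.79  0.21 -0.64 -0.11 -1.18  2.38] 0.0 0.0
```

View pics/s10.png

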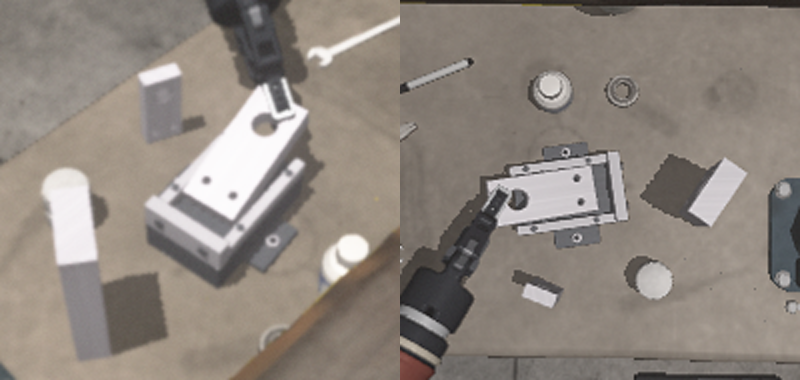

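Request:
{"method": "drive_tool", "body": {
  "rows": [
    [0.37, [-0.23, -0.05, 0.02], [-0.001, 0.014, -0.02]],
    [0.37, [-0.28, -0.04, 0.04], [-0.002, 0.014, -0.02]],
    [0.37, [-0.29, -0.03, 0.04], [-0.002, 0.014, -0.02]],
    [0.37, [-0.29, -0.02, 0.03], [-0.002, 0.014, -0.02]],
    [0.37, [-0.29, -0.02, 0.04], [-0.002, 0.014, -0.021]]
  ]
}}

```text
time_s: 10.25
tool_pos: [567.1, 360.0, 67.1]
tcp_rot: [2.227, -0.673, 1.749]
wrist_force: [-0.5, 1.0, -2.0]
finger_gap: 31.6
```

```bash
python3 snap.py s11; python3 arc.py 1.45 1.55
```

```text
t 10.35 own pos [-95.6  12.1  65.8] q [ 0.792  0.216 -0.639 -0.104 -1.178  2.384] F [-0.6  0.6 -1.7] gap 31.8
own axes x,y,z: [[0.236, 0.15, 0.96], [0.785, -0.612, -0.097], [0.574, 0.776, -0.262]]
[[-0.26, -0.02, 0.02], [-0.002, 0.011, -0.018]]
[[-0.22, -0.02, 0.03], [-0.001, 0.011, -0.015]]
[[-0.23, -0.01, 0.03], [-0.002, 0.011, -0.016]]
[[-0.22, -0.02, 0.03], [-0.002, 0.011, -0.016]]
[[-0.22, -0.02, 0.03], [-0.001, 0.01, -0.016]]
end [-97.7  12.   54.3] q [ 0.8   0.3  -0.63 -0.25 -1.23  2.23] 0.0 0.0
```

View pics/s11.png

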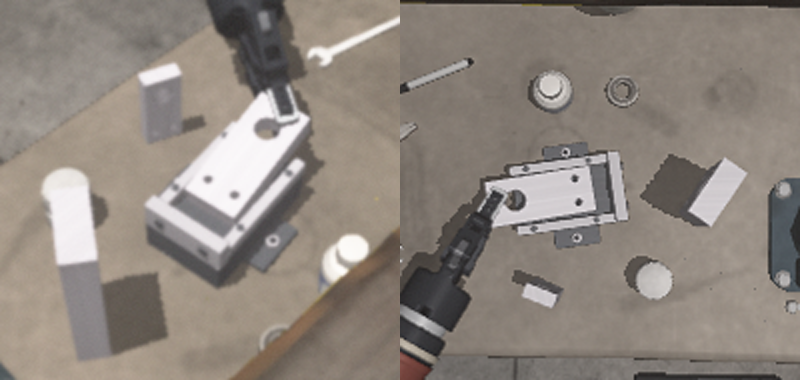

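Request:
{"method": "drive_tool", "body": {
  "rows": [
    [0.37, [-0.24, -0.02, 0.02], [-0.002, 0.011, -0.016]],
    [0.37, [-0.22, -0.02, 0.03], [-0.001, 0.011, -0.016]],
    [0.37, [-0.22, -0.01, 0.03], [-0.002, 0.011, -0.016]],
    [0.37, [-0.22, -0.02, 0.03], [-0.002, 0.011, -0.016]],
    [0.37, [-0.22, -0.02, 0.03], [-0.001, 0.01, -0.016]]
  ]
}}

```text
time_s: 10.77
tool_pos: [566.9, 362.2, 56.3]
tcp_rot: [2.162, -0.571, 1.758]
wrist_force: [0.2, 1.1, -1.2]
finger_gap: 31.5
```

```bash
python3 snap.py s12; python3 arc.py 1.55 1.6; python3 - <<'E'
from ik import *
d=arm.get_image("side"); cv2.imwrite("pics/sd12.png",cv2.resize(d["image"][110:230,210:320,::-1],None,fx=5,fy=5,interpolation=cv2.INTER_CUBIC))
E
```

```text
t 10.87 own pos [-97.8  12.3  55.2] q [ 0.803  0.298 -0.629 -0.253 -1.228  2.235] F [-0.8  0.  -1.8] gap 31.8
own axes x,y,z: [[0.142, 0.156, 0.978], [0.795, -0.607, -0.019], [0.59, 0.78, -0.21]]
[[-0.2, 0.01, 0.01], [-0.001, 0.006, -0.01]]
[[-0.11, -0.01, 0.02], [-0.001, 0.005, -0.008]]
[[-0.12, -0.0, 0.01], [-0.001, 0.005, -0.008]]
[[-0.11, -0.01, 0.02], [-0.001, 0.006, -0.008]]
[[-0.11, -0.01, 0.02], [-0.001, 0.005, -0.008]]
end [-98.3  12.   48.7] q [ 0.81  0.34 -0.63 -0.35 -1.25  2.14] 0.0 0.0
```

View pics/sd12.png

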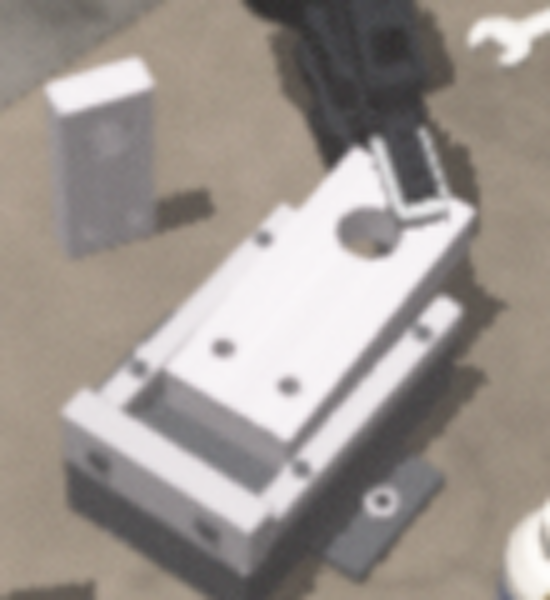

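View pics/s12.png

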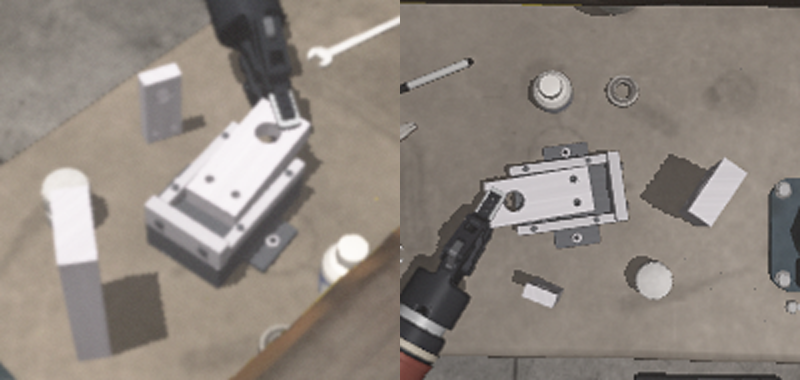

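Request:
{"method": "drive_tool", "body": {
  "rows": [
    [0.39, [-0.03, 0, 0.01], [0, 0, 0]],
    [0.41, [-0.03, 0, 0.01], [0, 0, 0]],
    [0.43, [-0.03, 0, 0.01], [0, 0, 0]],
    [0.45, [-0.03, 0, 0], [0, 0, 0]],
    [0.47, [-0.03, 0, 0], [0, 0, 0]]
  ]
}}

```text
time_s: 11.33
tool_pos: [566.7, 362.0, 54.5]
tcp_rot: [2.162, -0.571, 1.757]
wrist_force: [0.9, 1.0, -2.4]
finger_gap: 40.1
```

```bash
python3 - <<'E'
from ik import *
st()
d=arm.get_image("side"); cv2.imwrite("pics/sd13.png",cv2.resize(d["image"][110:230,210:320,::-1],None,fx=5,fy=5,interpolation=cv2.INTER_CUBIC))
E
```

```text
t 11.33 own pos [-97.9  12.6  54.5] q [ 0.803  0.302 -0.628 -0.256 -1.228  2.235] F [ 0.9  1.  -2.4] gap 40.1
own axes x,y,z: [[0.143, 0.155, 0.978], [0.795, -0.607, -0.02], [0.59, 0.78, -0.209]]
```

View pics/sd13.png

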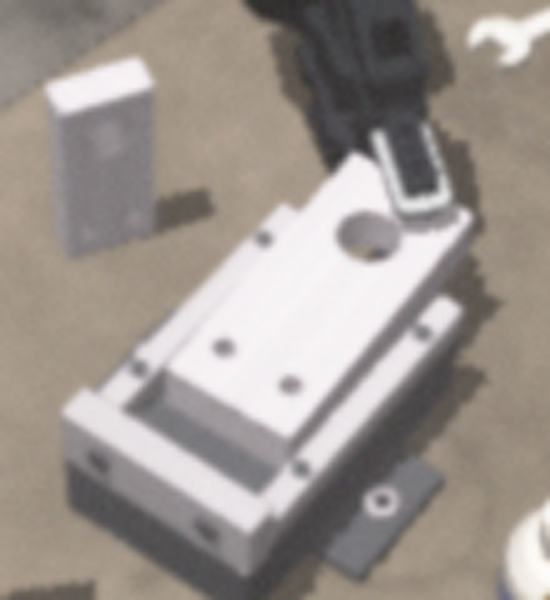

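Request:
{"method": "drive_tool", "body": {
  "rows": [
    [0.49, [-0.06, 0, 0.01], [0, 0, 0]],
    [0.51, [-0.06, 0, 0.01], [0, 0, 0]],
    [0.53, [-0.06, 0, 0.01], [0, 0, 0]],
    [0.55, [-0.06, 0, 0.01], [0, 0, 0]],
    [0.57, [-0.06, 0, 0.01], [0, 0, 0]]
  ]
}}

```text
time_s: 11.8
tool_pos: [566.6, 362.3, 51.4]
tcp_rot: [2.162, -0.571, 1.758]
wrist_force: [0.3, 0.4, -0.6]
finger_gap: 48.7
```

```bash
python3 - <<'E'
from ik import *
st()
d=arm.get_image("side"); cv2.imwrite("pics/sd14.png",cv2.resize(d["image"][110:230,210:320,::-1],None,fx=5,fy=5,interpolation=cv2.INTER_CUBIC))
E
```

```text
t 11.8 own pos [-98.2  12.6  51.4] q [ 0.803  0.31  -0.625 -0.262 -1.228  2.235] F [ 0.3  0.4 -0.6] gap 48.7
own axes x,y,z: [[0.142, 0.154, 0.978], [0.795, -0.607, -0.02], [0.59, 0.78, -0.209]]
```

View pics/sd14.png

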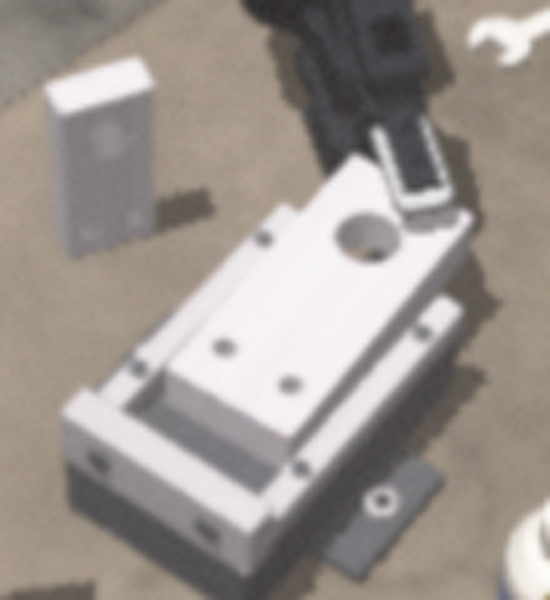

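```bash
python3 - <<'E'
from ik import *
from scipy.optimize import least_squares
d=arm.get_image("side"); t=arm.get_image("top")
cv2.imwrite("pics/tp14.png",cv2.resize(t["image"][150:270,180:300,::-1],None,fx=5,fy=5,interpolation=cv2.INTER_CUBIC))
sp=lambda c:(np.array(c)+.5)/5-.5+[210,110]
# bar top corners, own coordinates if lying: head -x
obs=[((-130,-28),(355,152)),((-130,28),(475,215)),((0,-28),(168,370)),((0,28),(292,440))]
U=np.array([sp(c) for _,c in obs])
for z in (64,66,70):
  def f(p):
    X=[]
    for (a,b),_ in obs:
        v=Rot.from_euler('zy',[p[2],p[3]]).as_matrix()@np.array([a,b,0]); X.append(own2w([p[0]+v[0],p[1]+v[1],z+v[2]]))
    return (proj(d,np.array(X))-U).ravel()
  r=least_squares(f,[14,0,0,0]); print(z,r.x.round(3),np.abs(r.fun).max().round(2))
# cradle check in side
for P in [(60,44,66),(60,-44,66),(45,44,66),(-81,44,54),(-81,-44,54),(45,32,54)]: print(P,((proj(d,own2w(P))[0]-[210,110])*5).round())
E
```

```text
64 [16.653  1.905  0.047  0.021] 0.09
66 [1.7822e+01 2.7210e+00 4.8000e-02 1.7000e-02] 0.11
70 [2.016e+01 4.353e+00 5.000e-02 1.000e-02] 0.21
(60, 44, 66) [248. 536.]
(60, -44, 66) [ 57. 413.]
(45, 44, 66) [273. 509.]
(-81, 44, 54) [465. 310.]
(-81, -44, 54) [283. 203.]
(45, 32, 54) [246. 510.]
```

View pics/tp14.png

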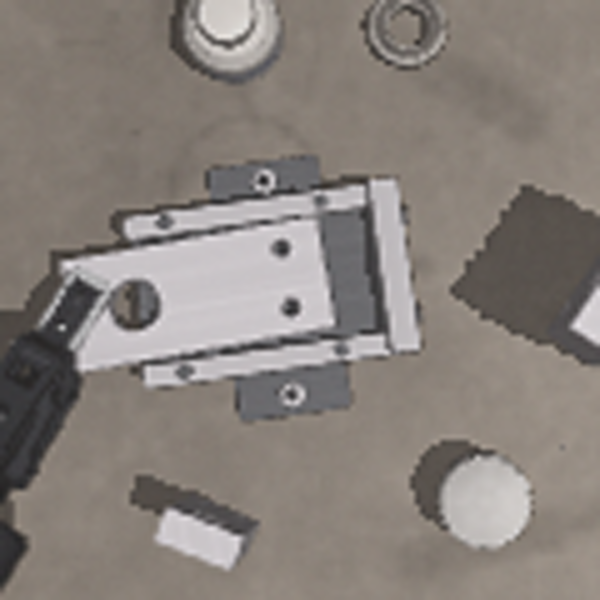

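Request:
{"method": "drive_tool", "body": {
  "rows": [
    [0.57, [-0.15, 0, 0.03], [0, 0, 0]],
    [0.57, [-0.15, 0, 0.03], [0, 0, 0]],
    [0.57, [0, 0, -1], [0, 0, 0]],
    [0.57, [0, 0, -2.2], [0, 0, 0]],
    [0.57, [0, 0, -2.2], [0, 0, 0]]
  ]
}}

```text
time_s: 12.37
tool_pos: [519.4, 386.6, 59.0]
tcp_rot: [2.161, -0.571, 1.756]
wrist_force: [-0.6, -0.1, -1.2]
finger_gap: 48.4
```

```bash
python3 - <<'E'
from ik import *
o=st();q=o["joint_pos"]
R=B@np.c_[[0,1,0],[1,0,0],[0,0,-1]].astype(float)
R2=B@Rot.from_euler('z',-.5).as_matrix()@np.c_[[0,1,0],[1,0,0],[0,0,-1]].astype(float)
for Q in (R,R2):
  for p in ([-160,0,150],[-140,0,47],[-96,0,47]): print(p,*[np.round(v,2) for v in ik(own2w(p),Q,q)])
E
python3 snap.py s15
```

```text
t 12.37 own pos [-129.3  -30.4   59. ] q [ 0.893  0.284 -0.585  0.004 -1.294  2.444] F [-0.6 -0.1 -1.2] gap 48.4
own axes x,y,z: [[0.142, 0.155, 0.978], [0.794, -0.608, -0.019], [0.591, 0.779, -0.209]]
[-160, 0, 150] [0.47 0.38 0.26 1.46 0.   1.89] 0.0 0.0
[-140, 0, 47] [0.44 0.39 0.08 1.27 0.   1.86] 0.0 0.0
[-96, 0, 47] [0.38 0.33 0.02 1.26 0.   1.79] 0.0 0.0
[-160, 0, 150] [0.47 0.38 0.26 1.46 0.   2.39] 0.0 0.0
[-140, 0, 47] [0.44 0.39 0.08 1.27 0.   2.36] 0.0 0.0
[-96, 0, 47] [0.38 0.33 0.02 1.26 0.   2.29] 0.0 0.0
```

View pics/s15.png

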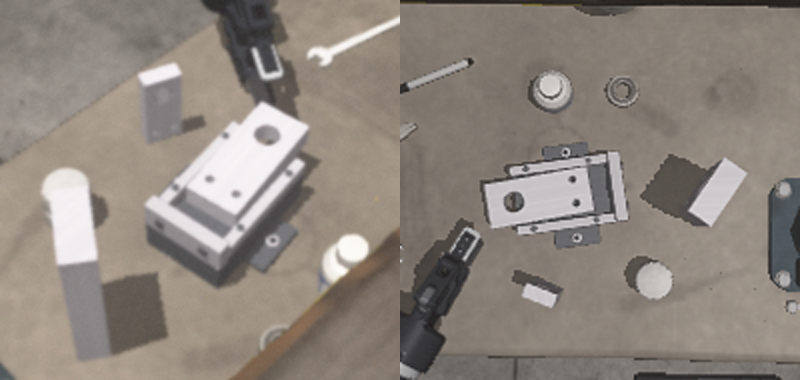

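```bash
python3 - <<'E'
from ik import *
R=B@np.c_[[0,1,0],[1,0,0],[0,0,-1]].astype(float)
rows(own2w([-165,0,150]),R,15)
E
```

```text
total rotvec [ 0.425 -1.315 -0.558] dist 100.4
[[0.58, -0.31, -0.1], [0.0284, -0.0877, -0.0372]]
[[0.59, -0.29, -0.14], [0.0284, -0.0877, -0.0372]]
[[0.58, -0.28, -0.18], [0.0284, -0.0877, -0.0372]]
[[0.58, -0.26, -0.22], [0.0284, -0.0877, -0.0372]]
[[0.56, -0.24, -0.27], [0.0284, -0.0877, -0.0372]]
[[0.55, -0.23, -0.31], [0.0284, -0.0877, -0.0372]]
[[0.53, -0.22, -0.35], [0.0284, -0.0877, -0.0372]]
[[0.5, -0.21, -0.39], [0.0284, -0.0877, -0.0372]]
[[0.47, -0.21, -0.42], [0.0284, -0.0877, -0.0372]]
[[0.44, -0.2, -0.46], [0.0284, -0.0877, -0.0372]]
[[0.41, -0.2, -0.49], [0.0284, -0.0877, -0.0372]]
[[0.37, -0.2, -0.52], [0.0284, -0.0877, -0.0372]]
[[0.33, -0.2, -0.54], [0.0284, -0.0877, -0.0372]]
[[0.29, -0.21, -0.57], [0.0284, -0.0877, -0.0372]]
[[0.26, -0.22, -0.58], [0.0284, -0.0877, -0.0372]]
```

Request:
{"method": "drive_tool", "body": {
  "rows": [
    [0.3, [0.6, -0.3, -0.1], [0.028, -0.088, -0.037]],
    [0.2, [0.6, -0.3, -0.1], [0.028, -0.088, -0.037]],
    [0.1, [0.6, -0.3, -0.2], [0.028, -0.088, -0.037]],
    [0, [0.6, -0.3, -0.2], [0.028, -0.088, -0.037]],
    [0, [0.6, -0.2, -0.3], [0.028, -0.088, -0.037]]
  ]
}}

```text
time_s: 12.88
tool_pos: [529.1, 400.1, 90.8]
tcp_rot: [2.63, -0.331, 1.26]
wrist_force: [0.9, 0.3, 0.3]
finger_gap: -0.1
```

Request:
{"method": "drive_tool", "body": {
  "rows": [
    [0, [0.55, -0.2, -0.3], [0.028, -0.088, -0.037]],
    [0, [0.5, -0.2, -0.4], [0.028, -0.088, -0.037]],
    [0, [0.5, -0.2, -0.4], [0.028, -0.088, -0.037]],
    [0, [0.5, -0.2, -0.4], [0.028, -0.088, -0.037]],
    [0, [0.4, -0.2, -0.5], [0.028, -0.088, -0.037]]
  ]
}}

```text
time_s: 13.3
tool_pos: [537.6, 411.9, 121.7]
tcp_rot: [2.962, -0.062, 0.666]
wrist_force: [-0.3, 0.7, -0.7]
finger_gap: 0.0
```

Request:
{"method": "drive_tool", "body": {
  "rows": [
    [0, [0.4, -0.2, -0.5], [0.028, -0.088, -0.037]],
    [0, [0.4, -0.2, -0.5], [0.028, -0.088, -0.037]],
    [0, [0.3, -0.2, -0.5], [0.028, -0.088, -0.037]],
    [0, [0.3, -0.2, -0.6], [0.028, -0.088, -0.037]],
    [0, [0.3, -0.2, -0.6], [0.028, -0.088, -0.037]]
  ]
}}

```text
time_s: 13.72
tool_pos: [547.3, 423.9, 151.3]
tcp_rot: [-3.131, -0.229, 0.009]
wrist_force: [0.3, -0.0, 1.2]
finger_gap: 0.1
```

```bash
python3 - <<'E'
from ik import *
o=st(); R=B@np.c_[[0,1,0],[1,0,0],[0,0,-1]].astype(float)
rows(own2w([-145,0,48]),R,5)
d=arm.get_image("wrist"); cv2.imwrite("pics/w16.png",d["image"][:,:,::-1])
E
```

```text
t 13.72 own pos [-162.1    2.9  151.3] q [0.469 0.395 0.286 1.467 0.005 1.893] F [ 0.3 -0.   1.2] gap 0.1
own axes x,y,z: [[0.006, 1.0, -0.006], [1.0, -0.006, -0.003], [-0.003, -0.006, -1.0]]
total rotvec [-0.003  0.006 -0.006] dist 104.7
[[-0.04, 0.35, 2.07], [-0.0006, 0.0011, -0.0011]]
[[-0.05, 0.35, 2.06], [-0.0006, 0.0011, -0.0011]]
[[-0.05, 0.34, 2.07], [-0.0006, 0.0011, -0.0011]]
[[-0.05, 0.34, 2.06], [-0.0006, 0.0011, -0.0011]]
[[-0.05, 0.35, 2.07], [-0.0006, 0.0011, -0.0011]]
```

View pics/w16.png

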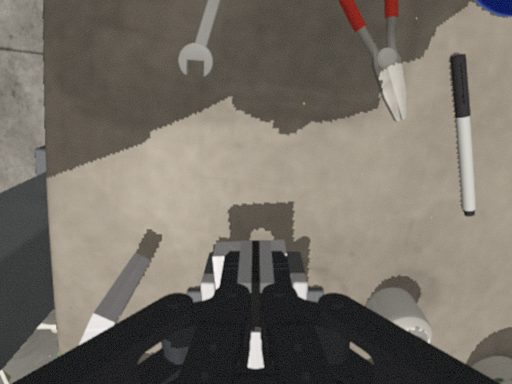

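Request:
{"method": "drive_tool", "body": {
  "rows": [
    [0, [-0.05, 0.35, 2.1], [0, 0, 0]],
    [0, [-0.05, 0.35, 2.1], [0, 0, 0]],
    [0, [-0.05, 0.35, 2.1], [0, 0, 0]],
    [0, [-0.05, 0.35, 2], [0, 0, 0]],
    [0, [-0.05, 0.3, 2], [0, 0, 0]]
  ]
}}

```text
time_s: 14.18
tool_pos: [546.2, 406.1, 45.6]
tcp_rot: [3.133, 0.227, -0.005]
wrist_force: [-0.8, -0.3, 0.7]
finger_gap: -0.3
```

Request:
{"method": "drive_tool", "body": {
  "rows": [
    [0, [0, 0.4, 0], [0, 0, 0]],
    [0, [0, 0.4, 0], [0, 0, 0]],
    [0, [0, 0.3, 0], [0, 0, 0]],
    [0, [0, 0.2, 0], [0, 0, 0]],
    [0, [0, 0, 0], [0, 0, 0]]
  ]
}}

```text
time_s: 14.6
tool_pos: [548.6, 393.6, 49.3]
tcp_rot: [-3.133, -0.225, 0.003]
wrist_force: [0.6, -0.2, -0.2]
finger_gap: -0.2
```

```bash
python3 - <<'E'
from ik import *
o=st()
E
python3 snap.py s17
```

```text
t 14.6 own pos [-131.9   -0.5   49.3] q [4.290e-01 3.760e-01 7.800e-02 1.274e+00 1.000e-03 1.856e+00] F [ 0.6 -0.2 -0.2] gap -0.2
own axes x,y,z: [[0.008, 1.0, -0.002], [1.0, -0.008, -0.0], [-0.0, -0.002, -1.0]]
```

View pics/s17.png

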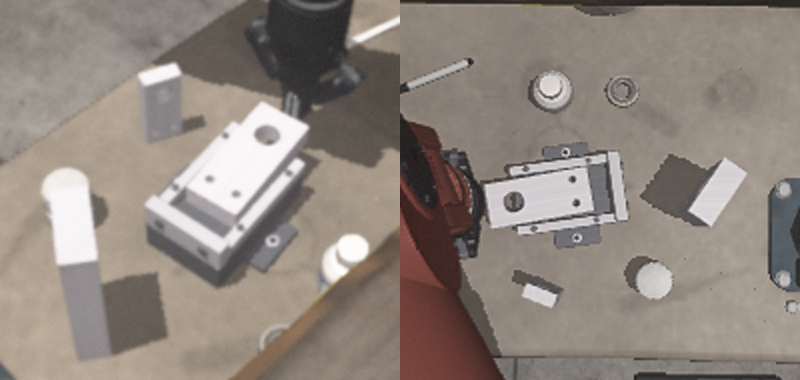

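Request:
{"method": "drive_tool", "body": {
  "rows": [
    [0, [0, 0.2, 0], [0, 0, 0]],
    [0, [0, 0.2, 0], [0, 0, 0]],
    [0, [0, 0.2, 0], [0, 0, 0]],
    [0, [0, 0.2, 0], [0, 0, 0]],
    [0, [0, 0.2, 0], [0, 0, 0]]
  ]
}}

```text
time_s: 15.12
tool_pos: [548.8, 383.9, 47.6]
tcp_rot: [3.133, 0.226, -0.007]
wrist_force: [0.7, 3.5, 0.6]
finger_gap: 0.1
```

Request:
{"method": "drive_tool", "body": {
  "rows": [
    [0, [0, 0.2, 0], [0, 0, 0]],
    [0, [0, 0.2, 0], [0, 0, 0]],
    [0, [0, 0.2, 0], [0, 0, 0]],
    [0, [0, 0.2, 0], [0, 0, 0]],
    [0, [0, 0.2, 0], [0, 0, 0]]
  ]
}}

```text
time_s: 15.53
tool_pos: [550.2, 373.7, 47.6]
tcp_rot: [3.133, 0.226, -0.007]
wrist_force: [-0.6, 3.0, -0.1]
finger_gap: -0.3
```

```bash
python3 - <<'E'
from ik import *
o=st()
E
python3 snap.py s18
```

```text
t 15.53 own pos [-111.9   -1.9   47.6] q [4.000e-01 3.510e-01 4.300e-02 1.268e+00 1.000e-03 1.827e+00] F [-0.6  3.  -0.1] gap -0.3
own axes x,y,z: [[0.008, 1.0, -0.005], [1.0, -0.008, 0.0], [0.0, -0.005, -1.0]]
```

View pics/s18.png

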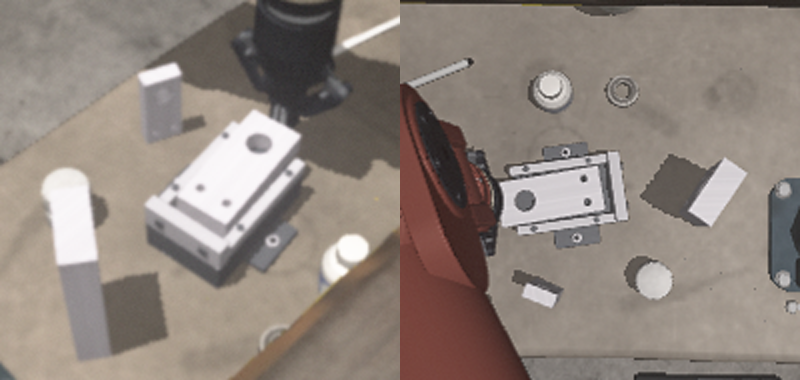

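Sliding with about 3 N. Continuing gently.

Request:
{"method": "drive_tool", "body": {
  "rows": [
    [0, [0.02, 0.2, 0], [0, 0, 0]],
    [0, [0.02, 0.2, 0], [0, 0, 0]],
    [0, [0.02, 0.2, 0], [0, 0, 0]],
    [0, [0.02, 0.15, 0], [0, 0, 0]],
    [0, [0.02, 0.1, 0], [0, 0, 0]]
  ]
}}

```text
time_s: 16.05
tool_pos: [552.5, 365.3, 47.6]
tcp_rot: [3.133, 0.226, -0.007]
wrist_force: [0.2, 3.0, 0.5]
finger_gap: 0.3
```

Request:
{"method": "drive_tool", "body": {
  "rows": [
    [0, [0, 0.08, 0], [0, 0, 0]],
    [0, [0, 0.08, 0], [0, 0, 0]],
    [0, [0, 0.08, 0], [0, 0, 0]],
    [0, [0, 0.08, 0], [0, 0, 0]],
    [0, [0, 0.08, 0], [0, 0, 0]]
  ]
}}

```text
time_s: 16.47
tool_pos: [553.0, 361.6, 47.6]
tcp_rot: [3.133, 0.226, -0.007]
wrist_force: [-0.2, 3.9, 0.7]
finger_gap: 0.1
```

```bash
python3 - <<'E'
from ik import *
o=st()
E
python3 snap.py s19
```

```text
t 16.47 own pos [-99.5  -1.   47.6] q [3.810e-01 3.380e-01 2.800e-02 1.265e+00 1.000e-03 1.808e+00] F [-0.2  3.9  0.7] gap 0.1
own axes x,y,z: [[0.008, 1.0, -0.005], [1.0, -0.008, 0.0], [0.0, -0.005, -1.0]]
```

View pics/s19.png

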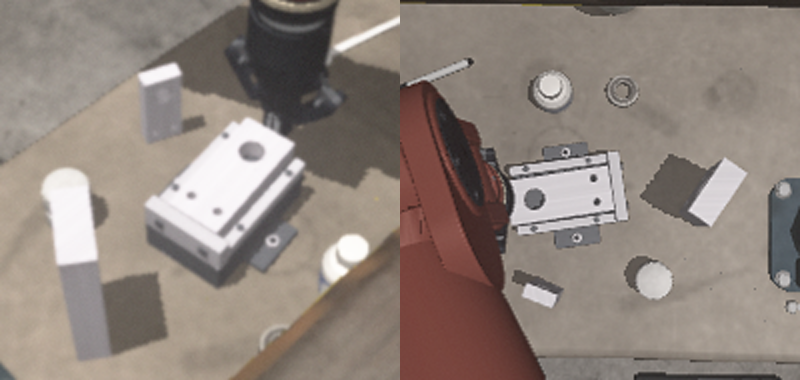

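Request:
{"method": "drive_tool", "body": {
  "rows": [
    [0, [0, 0.04, 0], [0, 0, 0]],
    [0, [0, 0.04, 0], [0, 0, 0]],
    [0, [0, 0.04, 0], [0, 0, 0]],
    [0, [0, 0.04, 0], [0, 0, 0]],
    [0, [0, 0, 0], [0, 0, 0]]
  ]
}}

```text
time_s: 16.98
tool_pos: [553.1, 360.6, 47.6]
tcp_rot: [-3.133, -0.227, 0.007]
wrist_force: [-0.8, 6.1, 0.8]
finger_gap: -0.1
```

Request:
{"method": "drive_tool", "body": {
  "rows": [
    [0, [0, 0.03, 0], [0, 0, 0]],
    [0, [0, 0.03, 0], [0, 0, 0]],
    [0, [0, 0.03, 0], [0, 0, 0]],
    [0, [0, 0, 0], [0, 0, 0]],
    [0, [0, 0, 0], [0, 0, 0]]
  ]
}}

```text
time_s: 17.4
tool_pos: [553.2, 360.6, 47.6]
tcp_rot: [-3.131, -0.228, 0.007]
wrist_force: [0.1, 10.8, -0.9]
finger_gap: -0.2
```

Request:
{"method": "drive_tool", "body": {
  "rows": [
    [0, [0, -0.2, 0], [0, 0, 0]],
    [0, [0, -0.8, 0], [0, 0, 0]],
    [0, [0, -1.5, 0], [0, 0, 0]],
    [0, [0, -2, 0], [0, 0, 0]],
    [0, [0, -2, -1], [0, 0, 0]]
  ]
}}

```text
time_s: 17.82
tool_pos: [542.6, 423.9, 55.2]
tcp_rot: [3.131, 0.224, -0.012]
wrist_force: [-0.9, -0.3, 0.5]
finger_gap: 0.3
```

Request:
{"method": "drive_tool", "body": {
  "rows": [
    [0, [0, -2, -2], [0, 0, 0]],
    [0, [0, -2, -2], [0, 0, 0]],
    [0, [0, -2, -3], [0, 0, 0]],
    [0, [0, -2, -3], [0, 0, 0]],
    [0, [0, -2, -3], [0, 0, 0]]
  ]
}}

```text
time_s: 18.23
tool_pos: [529.2, 524.1, 188.3]
tcp_rot: [3.132, 0.226, -0.008]
wrist_force: [2.0, 0.1, -0.1]
finger_gap: -0.0
```

```bash
python3 - <<'E'
from ik import *
o=st()
d=arm.get_image("side"); cv2.imwrite("pics/sd20.png",cv2.resize(d["image"][110:230,210:320,::-1],None,fx=5,fy=5,interpolation=cv2.INTER_CUBIC))
d=arm.get_image("top"); cv2.imwrite("pics/tp20.png",cv2.resize(d["image"][140:270,180:310,::-1],None,fx=4.6,fy=4.6,interpolation=cv2.INTER_CUBIC))
E
```

```text
t 18.23 own pos [-263.8    0.   188.3] q [6.050e-01 5.840e-01 5.970e-01 1.589e+00 1.000e-03 2.032e+00] F [ 2.   0.1 -0.1] gap -0.0
own axes x,y,z: [[0.008, 1.0, -0.005], [1.0, -0.008, 0.001], [0.001, -0.005, -1.0]]
```

View pics/sd20.png

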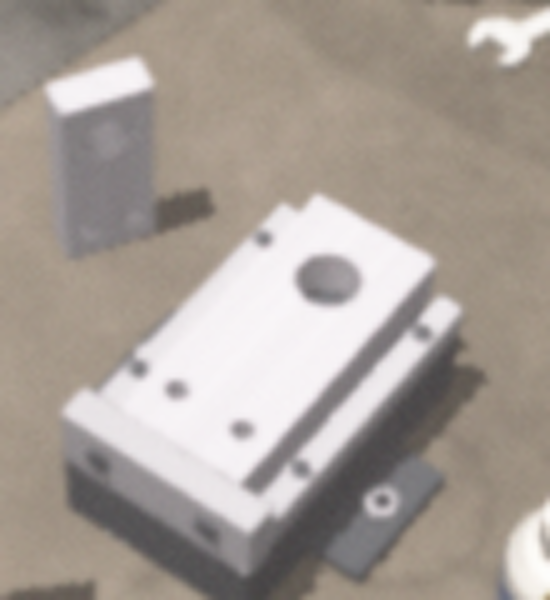

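View pics/tp20.png

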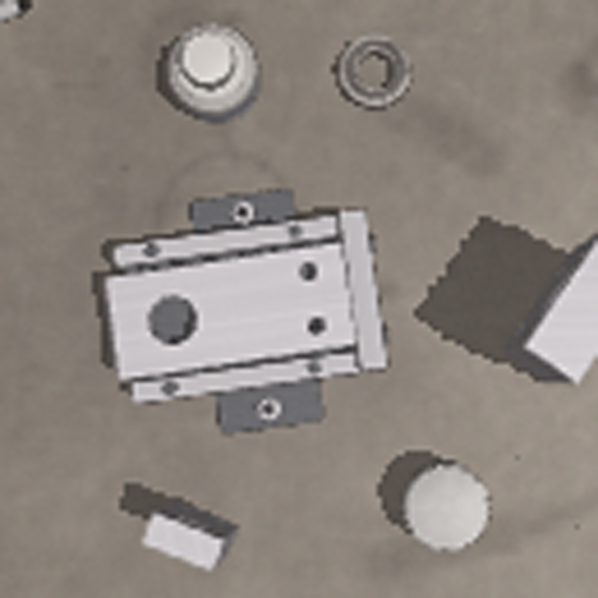

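```bash
python3 - <<'E'
from ik import *
d=arm.get_image("top")
tp=lambda c:(np.array(c)+.5)/4.6-.5+[180,140]
for c in [(104,278),(121,381)]: print(w2own(atz(d,tp(c),64)).round(1))
for c in [(342,243),(357,352)]: print("foot",w2own(atz(d,tp(c),64)).round(1))
for n,c,z in [("bush",(448,507),50),("bottle",(208,61),73),("bearing",(374,71),15)]: print(n,atz(d,tp(c),z).round(1))
print(arm.get_obs()["wrist_force"].round(1))
arm.close_job()
E
```

```text
[-87.2  25.5  64. ]
[-84.8 -31.4  64. ]
foot [44.1 26.8 64. ]
foot [ 44.2 -33.2  64. ]
bush [459.3 163.6  50. ]
bottle [700.1 298.5  73. ]
bearing [706.8 208.2  15. ]
[ 0.7 -0.2 -0.9]
the job is handed in; nothing more can be done
```

I tipped the pillar over with the open fingers straddling it. The stop-side finger pushed it past balance and the other finger carried it down, and it was then set down at the open end. I then pushed its head end with the closed fingers at about 3 N until the push force rose to about 11 N and the pillar stopped. I backed the arm clear and handed the job in at about 18 s. No verdict is given at hand-in.

**Pillar position (top picture):**
- The foot is at about x = 44 mm in the cradle frame, against the stop face at 45 mm.
- The head is at about x = -86 mm.
- It lies within about 3 mm of mid-channel and flat between the rails.

**Other things:** The bushing, bottle and bearing still looked to be at their starting pixel positions, and nothing was touching the robot.

**Disagreements in the checks:**
- The side camera reads the pillar's angle about 0.04 rad different from the top camera. It did so at the start as well, so I took it as calibration error.
- The pushing finger stopped about 2 mm before the position I expected, which is within that calibration error.

I did not measure the pillar's turning speed or the finger force directly. The wrist force, sampled at the end of each move, stayed around 3 N or less in any axis while it was being lowered.

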